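Load and start the gasket setting block

ROBOT

A 6-joint arm with a two-finger parallel gripper is mounted at the origin on the work surface. World frame = base frame: x ahead of the robot, y to its left, z up, the work surface at z = 0. Lengths are in mm, angles in rad, forces in N, time in s.
With the tool pointing down it reaches from about 350 to 850 mm from the base axis. Payload 8.1 kg.
Tool frame: the origin (TCP) lies midway between the tips of the shut fingers; the grasp point (between the pads) lies 19 mm behind it (pinch_z is the distance from the TCP to the grasp point, in mm); z points along the fingers, y is the line along which they close (so a half turn about z gives the same grasp; the last joint's range is limited). The gripper opens to 85 mm and grips with 20 to 120 N. Pads are 22 mm wide; open, the fingers measure 114 mm over their backs; the gripper's body (76 mm by 85 mm) begins 54 mm behind the grasp point. The pads swing forward as they close: fully open they stand 13 mm farther back than shut.
Start: joints at [1.026, 0.13, 1.488, -0, 1.523, -0.085], TCP at [266.242, 537.699, 231.292] pointing down, gripper open.
Joint ranges: [-2.96, 2.96], [-0.89, 2.26], [0.02, 2.5], [-1.34, 4.48], [0, 2.73], [-2.66, 2.66]. Speed limits (rad/s): [2.39, 2.39, 2.79, 3.14, 3.14, 3.14].

INTERFACE

Orientations are given as a unit quaternion [w, x, y, z].
In Python, from bench import sense, grab_frame, job_done, pinch_z gives the robot as it stands.
- The arm moves only by the tool carry_out, never from a script. Its argument "series" is a list of rows, each a list of 7 numbers: the shift along the tool's x, y, z in m, then the turn, a rotation vector about the tool's x, y, z in rad, then the finger opening in m, from 0 to 0.0854. A call has 1 to 8 rows; each row is the pose to reach, as a shift and turn from the pose commanded when the call began, along the tool's axes at that moment; what a row does not reach only later rows make up. A row lasts 1/8 s, in which the tool goes at most 62.5 mm and 10.7 degrees, less where a joint would pass 70% of its speed; a pose out of reach is approached as far as the arm can. A call with a gripper value outside its range is refused whole. The fingers move at their own pace and stop on an object; "squeeze" is the grip in N (left out, the last holds). Time passes only in rows, so rows that repeat a pose let the fingers close. It gives the time, the measured TCP pose, the force, the opening and the grip force at its end, in the units of the state.
- sense(): the state, without advancing time (a new reading comes with each control period).
- grab_frame(name): name is "scene" or "top" or "wrist"; returns a dict with "image" (480x640x3 uint8, red, green, blue), "fx", "fy", "cx", "cy" (pixels), "k1" (the pictures are not rectified: a ray, as slopes to the right and down, at radius r is drawn at 1 + k1 r^2 times it, then the intrinsics apply), "world_to_cam" (4x4, takes a point from world to camera coordinates). Camera axes: x right, y up, looking along -z (the intrinsics and any distortion apply to the point x, -y, -z); pixel columns grow to the right and rows downward; lengths in mm; the calibration is good to about 2 mm. A picture is of the moment at which its call begins. There is no depth.
- job_done(): hands the job in; it is judged then, once.
The state is a dict: "time_s": time; "qpos": joint angles; "qd": joint speeds; "joint_torque": joint torques, N m; "tcp_pos": TCP position; "ee_rot": TCP orientation; "contact_force": force on the tool from outside, world axes, zero at the start; "wrist_torque": the same for the moment, N m; "width": opening from 0.0 (shut) to 1.0 (fully open); "gripper_force": force on a finger pad.
Only numpy, scipy, OpenCV 4.12 (cv2) and the standard library are available. Lean on these libraries where they do the work, as an engineer would, in place of code of your own. Each camera call takes 0.05 s, during which the arm holds its last target. There are 200 camera calls.

TASK

Set today's re-glued gaskets: swing the clamp bar of the setting block up and back over centre until it stays open, slide every carrier plate on the ledge fully home into a slot of its own (any slot), and swing the clamp bar back down in front of their lugs. Only then take the key from its stand, push it fully into the cylinder of the key switch, turn it clockwise (seen from above) to the stop, and leave it standing in the switch. Leave the moka top, spanner, bakelite handle and loose gasket ring where they are.

Things in the scene. Friction and masses are not known exactly. Their poses are not given: they have to be found in the camera images.
- block: Setting block, fixed: low grey housing 85 x 187 mm, 21 mm high, on a 4 mm dark base plate 155 x 230 mm, standing on the oak flap (12 mm above the bench). Three slots side by side open to its -x side (towards the robot), at y = -60, 0, +60 mm. The base plate is their floor and reaches forward as an apron to x = -125 mm. Origin: underneath, below the clamp's hinge axis; x points into the slots.
- bay0_home (a point): Slot 0, at block y = -60 mm: where a plate's origin lies when fully home (block x = -50 mm, 4 mm above the block's origin, on the slot floor); axes as the block's. The slot is 47 mm wide, 11 mm high, its roof 6 mm thick; its mouth is 12 mm towards -x from this point (bevelled wall noses reach to 19 mm), its back stop 41 mm towards +x.
- bay1_home (a point): Slot 1, at block y = 0 mm: where a plate's origin lies when fully home (block x = -50 mm, 4 mm above the block's origin, on the slot floor); axes as the block's. The slot is 47 mm wide, 11 mm high, its roof 6 mm thick; its mouth is 12 mm towards -x from this point (bevelled wall noses reach to 19 mm), its back stop 41 mm towards +x.
- bay2_home (a point): Slot 2, at block y = 60 mm: where a plate's origin lies when fully home (block x = -50 mm, 4 mm above the block's origin, on the slot floor); axes as the block's. The slot is 47 mm wide, 11 mm high, its roof 6 mm thick; its mouth is 12 mm towards -x from this point (bevelled wall noses reach to 19 mm), its back stop 41 mm towards +x.
- clamp (a joint): Angle of the clamp bar, rad: 0 = down, lying across in front of the slots and blocking them; grows as it is swung up and back; past about 1.5 it is over centre and stays open by itself (stop at 1.8). Below that it falls shut. It starts at 0.
- clamp_grip (a point): Middle of the clamp's black bakelite grip, a round bar 14 mm thick, 84 mm long, parallel to the block's y. With the clamp down it lies 131 mm in front of the hinge axis (block -x) and 61 mm above it; it swings at radius 145 mm. Two stems at its ends join it to a 10 mm steel cross bar 99 mm from the axis, with a side arm at each end of the block.
- clamp_hinge (a point): Middle of the clamp's hinge axis, 30 mm above the block's origin; the axis runs along the block's y.
- plate0: Aluminium carrier plate (may be absent), 80 (x) x 44 (y) x 8 mm thick, flat, brown gasket ring glued in its top. An upright lug to grip, 24 mm (x) x 14 mm (y), from 8 to 36 mm above the origin, centred at x = -28 mm: the end that stays outside, 4 mm before the mouth when home. Origin: centre of the underside; the +x end goes into the slot. About 85 g.
- plate1: Aluminium carrier plate (may be absent), 80 (x) x 44 (y) x 8 mm thick, flat, brown gasket ring glued in its top. An upright lug to grip, 24 mm (x) x 14 mm (y), from 8 to 36 mm above the origin, centred at x = -28 mm: the end that stays outside, 4 mm before the mouth when home. Origin: centre of the underside; the +x end goes into the slot. About 85 g.
- plate2: Aluminium carrier plate (may be absent), 80 (x) x 44 (y) x 8 mm thick, flat, brown gasket ring glued in its top. An upright lug to grip, 24 mm (x) x 14 mm (y), from 8 to 36 mm above the origin, centred at x = -28 mm: the end that stays outside, 4 mm before the mouth when home. Origin: centre of the underside; the +x end goes into the slot. About 85 g.
- switch_box: Key switch housing, fixed grey box 80 x 80 x 30 mm carrying the round steel and brass key cylinder (52 mm across, its top 54 mm above the origin). A white tick on top marks its -x side. Origin: centre of the underside.
- cylinder (a joint): Turn of the key cylinder, rad: 0 = off, grows clockwise seen from above, stop at 1.3 = on. It stays where it is left. Starts at 0.
- cylinder_seat (a point): Bottom centre of the key hole in the cylinder, 32 mm above the housing's origin; the hole is rectangular, 16 x 10 mm, 22 mm deep, with a 2 mm bevel, straight up and down; its long side lies along this point's x, which turns with the cylinder (off: 0.92 rad clockwise of the housing's x).
- key_stand: Dark wooden key stand, fixed, 60 x 60 x 30 mm, with a rectangular hole 17 x 11 mm, 20 mm deep in its top, long side along its y, in which the key stands. Origin: centre of the underside.
- key: Steel switch key standing upright: rectangular blade 14 mm (x) x 8 mm (y), 26 mm long, pointing down, and above it a flat bow 28 mm (x) x 10 mm (y) from 26 to 58 mm above the origin, to be gripped on its flat sides (across y). Origin: centre of the blade's lower end. Half a turn makes no difference. 50 g.
- moka_top: Bystander: polished steel moka pot top, 68 mm across, 103 mm high, origin under its centre. Leave it alone.
- spanner: Bystander: brass spanner 150 mm long lying flat. Leave it alone.
- handle: Bystander: black bakelite pot handle 125 x 20 x 18 mm, lying. Leave it alone.
- gasket: Bystander: loose brown rubber gasket ring 68 mm across, 6 mm thick. Leave it alone.
Not all that is in view belongs to the job. Leave any yellow look-alike of the plate2 alone.

How it is judged:
By the outcome, as a careful person would: the job done as asked, in the order asked, and still so for the second after the job is handed in, with the robot touching nothing.
Of plate0, plate1, plate2 only 2 to 3 are there at a start; the rules pass over those that are not, and their reading is None.
At some moment in a run one of plate0, plate1, plate2 may be knocked a few centimetres aside while the robot is not near it.
It also fails if it takes over 210 s, if anything falls off the work surface, if the arm or the gripper's body presses on something with over 40 N, if the wrist force passes 120 N, or if a joint passes its speed limit or range.

## Working session

There is one attempt and no reset: what is moved stays moved. The work goes in short steps, Python scripts to look and compute and a tool call to move; the robot and the scene stay as the last step left them, time stands still between calls to the robot, and variables do not carry over. Pictures are saved under pics/ and viewed, at most 14 in all, crops included, and the job is handed in when it is done.

Besides the shell and the picture viewer there is one more tool, called after "Request:" by a JSON object that holds its "op" and its "data". carry_out: Moves the arm, as the interface text tells. Its arguments: {"type":"object","properties":{"series":{"type":"array"},"squeeze":{"type":"number"}},"required":["series"]}

```bash
ls; mkdir -p pics; python3 - <<'E'
from bench import *
import cv2
print(sense(),pinch_z)
for n in("scene","top"):
    f=grab_frame(n);cv2.imwrite(f"pics/{n}0.png",f["image"][:,:,::-1]);print(n,f["fx"],f["fy"],f["cx"],f["cy"],f["k1"],f["world_to_cam"])
E
```

```text
pics
{'time_s': 0.0, 'qpos': array([ 1.02559984e+00,  1.31171371e-01,  1.48926736e+00,  2.81536792e-05,
        1.52300101e+00, -8.53940831e-02]), 'qd': array([ 0.00046583, -0.00192979,  0.00238487, -0.00014344,  0.00030326,
       -0.00095562]), 'joint_torque': array([ 2.15331987e-03, -5.69375753e+01, -5.00570655e+01, -3.74956908e-04,
        1.47185469e-02, -9.84151939e-05]), 'tcp_pos': array([265.94692025, 537.23312753, 230.24488363]), 'ee_rot': array([-2.99754309e-04,  2.27881897e-01,  9.73688342e-01, -8.73654218e-04]), 'contact_force': array([-0.19851305,  0.52435492,  0.13241677]), 'wrist_torque': array([-0.02222777,  0.00386214,  0.00277535]), 'gripper_force': 0.0, 'width': 0.9981118514726013} 18.700000000000003
scene 449.388587265663 449.388587265663 322.0046421184108 240.92851385212597 -0.01987202469095109 [[ 2.30491209e-01  9.73073960e-01  9.32833144e-04 -1.72045191e+02]
 [-6.56545628e-01  1.54807709e-01  7.38229241e-01  2.51984571e+02]
 [ 7.18207241e-01 -1.70767798e-01  6.74549270e-01 -1.47906646e+03]
 [ 0.00000000e+00  0.00000000e+00  0.00000000e+00  1.00000000e+00]]
top 568.8334759888379 568.8334759888379 313.349557417022 247.34647447319335 0.034783131846035105 [[-8.94325738e-03 -9.99955031e-01 -3.15498503e-03  5.71578308e+01]
 [ 9.92916993e-01 -9.25403376e-03  1.18449181e-01 -5.17695043e+02]
 [-1.18473051e-01 -2.07331673e-03  9.92955104e-01 -1.70529888e+03]
 [ 0.00000000e+00  0.00000000e+00  0.00000000e+00  1.00000000e+00]]
```

View pics/scene0.png

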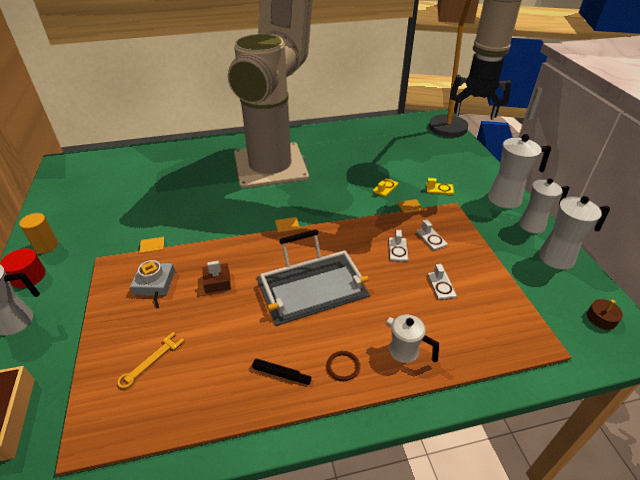

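View pics/top0.png

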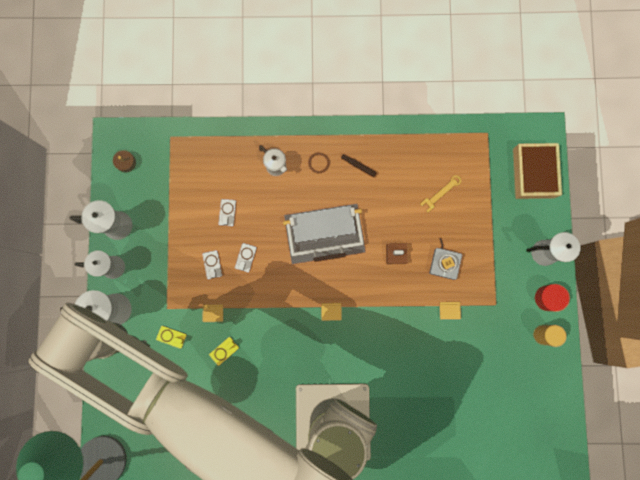

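The top view shows white plates at (228,212), (213,264) and (245,257). The block is at (325,233), the key stand at (397,253) and the switch at (447,263). Yellow look-alikes sit on the green at (172,337) and (224,351), and I'll leave those alone. Next is a close crop.

```bash
cat > h.py <<'E'
import numpy as np, cv2
from scipy.spatial.transform import Rotation as R
from bench import *
def unproj(f,u,v,z):
    "pixel -> world point at height z"
    K=np.array([[f["fx"],0,f["cx"]],[0,f["fy"],f["cy"]],[0,0,1]]);
    p=cv2.undistortPoints(np.array([[[u,v]]],float),K,np.array([f["k1"],0,0,0.]))[0,0]
    M=np.array(f["world_to_cam"]);Rm=M[:3,:3];c=-Rm.T@M[:3,3]
    d=Rm.T@np.array([p[0],-p[1],-1]);return c+d*(z-c[2])/d[2]
def proj(f,P):
    M=np.array(f["world_to_cam"]);q=(M[:3,:3]@np.atleast_2d(P).T).T+M[:3,3]
    s=np.c_[q[:,0],-q[:,1]]/-q[:,2:3];s=s*(1+f["k1"]*(s**2).sum(1,keepdims=True))
    return s*[f["fx"],f["fy"]]+[f["cx"],f["cy"]]
def rot():
    w=sense()["ee_rot"];return R.from_quat([w[1],w[2],w[3],w[0]])
def rel(pos,yaw=None,y_axis=None):
    "shift(m) & rotvec in tool frame to reach TCP pos(mm), tool down with tool y along world angle y_axis"
    s=sense();r=rot();d=r.inv().apply(np.array(pos)-s["tcp_pos"])/1000
    rv=np.zeros(3)
    if y_axis is not None:
        best=None
        for k in(0,np.pi):
            a=y_axis+k;y=np.array([np.cos(a),np.sin(a),0]);z=np.array([0,0,-1.]);x=np.cross(y,z)
            q=(r.inv()*R.from_matrix(np.c_[x,y,z])).as_rotvec()
            if best is None or np.linalg.norm(q)<np.linalg.norm(best):best=q
        rv=best
    print("shift",np.round(d,4),"turn",np.round(rv,4))
E
python3 - <<'E'
from h import *
im=cv2.imread("pics/top0.png")
a=cv2.resize(im[195:280,195:385],None,fx=4,fy=4,interpolation=cv2.INTER_CUBIC)
b=cv2.resize(im[230:285,380:470],None,fx=4,fy=4,interpolation=cv2.INTER_CUBIC)
o=np.zeros((570,760,3),np.uint8);o[:340]=a;o[350:570,:360]=b;cv2.imwrite("pics/c1.png",o)
f=grab_frame("top")
for n,u,v,z in[("p0",228,212,20),("p1",213,264,20),("p2",245,257,20),("block",325,233,35),("stand",397,253,42),("sw",447,263,50)]:print(n,unproj(f,u,v,z))
f=grab_frame("wrist");cv2.imwrite("pics/w0.png",f["image"][:,:,::-1]);M=np.array(f["world_to_cam"]);print(-M[:3,:3].T@M[:3,3],M,f["fx"])
E
```

```text
p0 [632.04614575 315.43672842  20.        ]
p1 [471.04960527 359.86745147  20.        ]
p2 [491.64893242 262.1846153   20.        ]
block [561.48815659  16.44985685  35.        ]
stand [ 497.28450346 -200.48455357   42.        ]
sw [ 464.87739175 -348.17024285   50.        ]
[206.11738693 568.36283147 372.95406498] [[ 4.44088445e-01  8.95980955e-01 -1.89255532e-03 -6.00070786e+02]
 [-8.62856719e-01  4.27099629e-01 -2.70303883e-01  3.59131500e+01]
 [-2.41378822e-01  1.21671835e-01  9.62773197e-01 -3.78471554e+02]
 [ 0.00000000e+00  0.00000000e+00  0.00000000e+00  1.00000000e+00]] 331.7348866218447
```

View pics/c1.png

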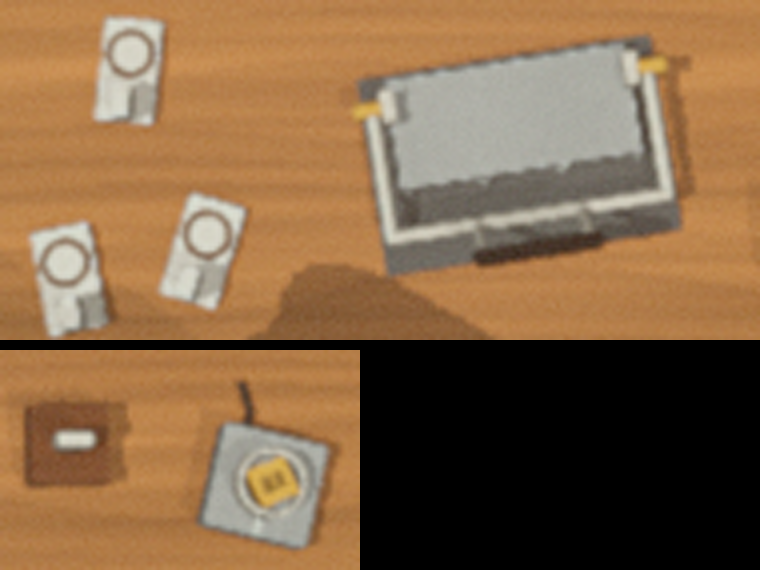

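```bash
python3 - <<'E'
from h import *
f=grab_frame("top")
C=[unproj(f,195+x/4,195+y/4,z) for x,y,z in[(650,37,16),(682,227,16),(389,273,16),(360,80,16),(654,64,42),(367,110,42)]]
print(np.round(C,1))
for x,y in[(650,37),(682,227)]:pass
c=np.mean(C[:4],0);yy=(C[3]-C[0])+(C[2]-C[1]);print("yaw",np.arctan2(-yy[0],yy[1]),np.linalg.norm(C[3]-C[0]),np.linalg.norm(C[0]-C[1]),c)
rel([420,80,330],y_axis=np.pi/2)
E
```

```text
[[ 653.4  -85.8   16. ]
 [ 504.8 -107.7   16. ]
 [ 471.4  117.6   16. ]
 [ 621.7  139.4   16. ]
 [ 627.4  -86.5   42. ]
 [ 593.9  132.8   42. ]]
yaw 0.14347281675645107 227.43908422990694 150.18892900186745 [562.86145132  15.88468002  16.        ]
shift [-0.3409 -0.3418 -0.0989] turn [-8.000e-04 -3.000e-04 -4.598e-01]
```

Request:
{"op": "carry_out", "data": {"series": [[-0.341, -0.342, -0.099, 0, 0, -0.46, 0.085], [-0.341, -0.342, -0.099, 0, 0, -0.46, 0.085], [-0.341, -0.342, -0.099, 0, 0, -0.46, 0.085], [-0.341, -0.342, -0.099, 0, 0, -0.46, 0.085], [-0.341, -0.342, -0.099, 0, 0, -0.46, 0.085], [-0.341, -0.342, -0.099, 0, 0, -0.46, 0.085], [-0.341, -0.342, -0.099, 0, 0, -0.46, 0.085], [-0.341, -0.342, -0.099, 0, 0, -0.46, 0.085]]}}

```text
time_s: 1.25
tcp_pos: [420.3, 77.9, 331.0]
ee_rot: [0.001, 0.0, 1.0, 0.0]
contact_force: [1.5, -0.1, 0.5]
width: 0.992
gripper_force: 0.0
```

Request:
{"op": "carry_out", "data": {"series": [[-0.0, 0, 0, 0, 0, 0, 0.085], [0, 0, 0, 0, 0, 0, 0.085], [0, 0, 0, 0, 0, 0, 0.085]]}}

```text
time_s: 1.62
tcp_pos: [419.6, 81.1, 329.9]
ee_rot: [-0.0, -0.001, 1.0, 0.0]
contact_force: [0.1, 0.8, 1.0]
width: 0.993
gripper_force: 0.0
```

```bash
python3 - <<'E'
from h import *
import pickle
print(sense()["tcp_pos"],sense()["ee_rot"])
f=grab_frame("wrist");cv2.imwrite("pics/w1.png",f["image"][:,:,::-1]);pickle.dump(f,open("w1.pkl","wb"))
E
```

```text
[419.56557249  81.14024243 329.85805475] [-4.00072328e-04 -1.12073367e-03  9.99999282e-01  1.41652636e-04]
```

View pics/w1.png

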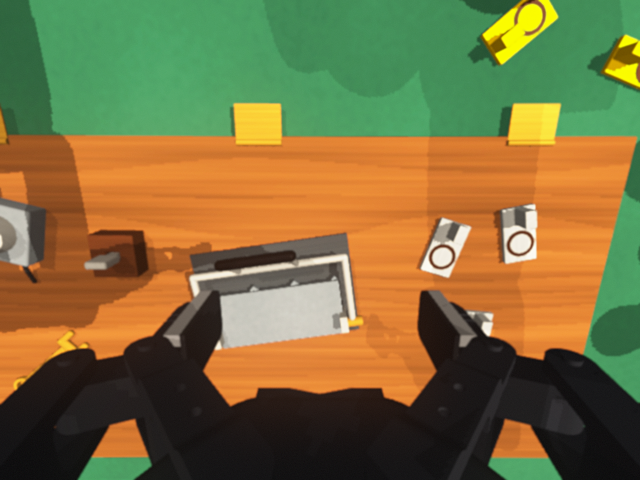

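```bash
python3 - <<'E'
from h import *
import pickle
f=pickle.load(open("w1.pkl","rb"))
a=.1435
def B(x,y,z):return [609.9+x*np.cos(a)-y*np.sin(a),22.7+x*np.sin(a)+y*np.cos(a),12+z]
print(np.round(proj(f,[B(-125,-115,4),B(-125,115,4),B(-131,42,91),B(-131,-42,91),B(-87,93,25)]),1))
for u,v,z in[(191,254,16),(347,234,16),(218,265,103),(294,256,103)]:print(unproj(f,u,v,z).round(1))
im=cv2.imread("pics/w1.png")
o=np.zeros((600,800,3),np.uint8)
o[:280,:800]=cv2.resize(im[225:295,180:380],None,fx=4,fy=4,interpolation=cv2.INTER_CUBIC)
o[290:590,:520]=cv2.resize(im[195:270,415:545],None,fx=4,fy=4,interpolation=cv2.INTER_CUBIC)
cv2.imwrite("pics/c2.png",o)
E
```

```text
[[187.5 252.4]
 [345.6 230.6]
 [288.7 252.7]
 [218.4 262.3]
 [334.3 262.7]]
[ 505.1 -104.2   16. ]
[474.7 120.7  16. ]
[489.7 -38.4 103. ]
[478.3  51.7 103. ]
```

View pics/c2.png

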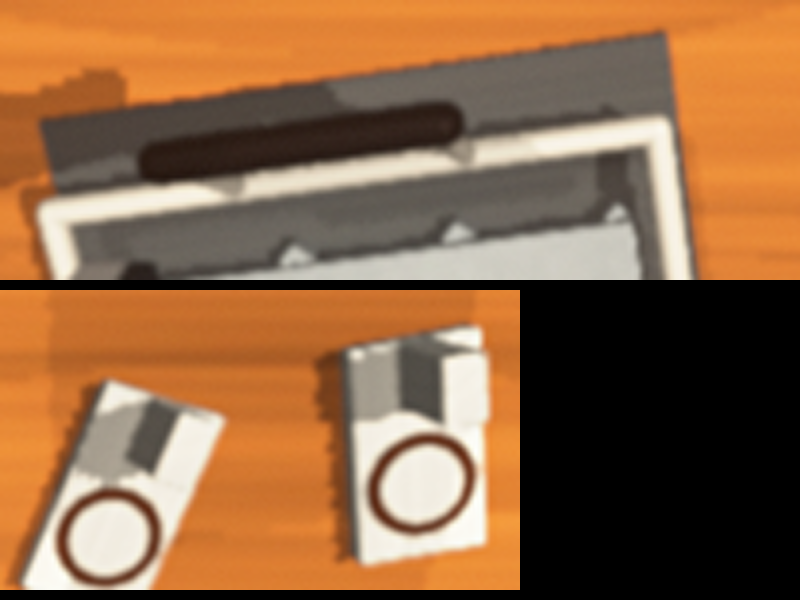

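The crop shows the grip ends at about (215,265) and (295,255), and the base plate's front corners at (190.5,255) and (346,233). This puts the block origin at about (612.5, 25.5) with yaw 0.14, and the top view agrees to within 3 mm. Going for the grip.

```bash
python3 - <<'E'
from h import *
rel([483.5,6.5,165],y_axis=.14)
print(sense()["qpos"].round(2))
E
```

```text
shift [-0.0638 -0.0749  0.1648] turn [-4.0000e-04 -7.0000e-04  1.4334e+00]
[ 0.07 -0.36  1.77  0.    1.74 -1.5 ]
```

Request:
{"op": "carry_out", "data": {"series": [[-0.064, -0.075, 0.1, 0, 0, 1.433, 0.05], [-0.064, -0.075, 0.1, 0, 0, 1.433, 0.05], [-0.064, -0.075, 0.165, 0, 0, 1.433, 0.05], [-0.064, -0.075, 0.165, 0, 0, 1.433, 0.05], [-0.064, -0.075, 0.165, 0, 0, 1.433, 0.05], [-0.064, -0.075, 0.165, 0, 0, 1.433, 0.05], [-0.064, -0.075, 0.165, 0, 0, 1.433, 0.05], [-0.064, -0.075, 0.165, 0, 0, 1.433, 0.05]]}}

```text
time_s: 2.68
tcp_pos: [483.8, 6.4, 165.0]
ee_rot: [-0.0, 0.658, 0.753, -0.0]
contact_force: [-0.6, -0.5, 0.3]
width: 0.583
gripper_force: 0.0
```

Request:
{"op": "carry_out", "data": {"series": [[0, 0, 0.04, 0, 0, 0, 0.05], [0, 0, 0.079, 0, 0, 0, 0.05], [0, 0, 0.079, 0, 0, 0, 0.05], [0, 0, 0.079, 0, 0, 0, 0.05]]}}

```text
time_s: 3.18
tcp_pos: [484.7, 5.6, 87.6]
ee_rot: [0.0, 0.656, 0.755, 0.0]
contact_force: [-0.3, -1.0, 1.3]
width: 0.586
gripper_force: 0.0
```

```bash
python3 - <<'E'
from h import *
s=sense();print(s["tcp_pos"],s["ee_rot"],s["contact_force"],s["qpos"].round(2))
f=grab_frame("wrist");cv2.imwrite("pics/w2.png",f["image"][:,:,::-1])
print(rot().as_matrix().round(3))
E
```

```text
[484.66689749   5.61488266  87.55360831] [3.56979251e-04 6.56140661e-01 7.54638476e-01 2.75968322e-04] [-0.33364174 -1.00714757  1.28103117] [-0.09 -0.06  1.96  0.    1.25 -0.23]
[[-0.139  0.99   0.003]
 [ 0.99   0.139 -0.   ]
 [-0.001  0.002 -1.   ]]
```

View pics/w2.png

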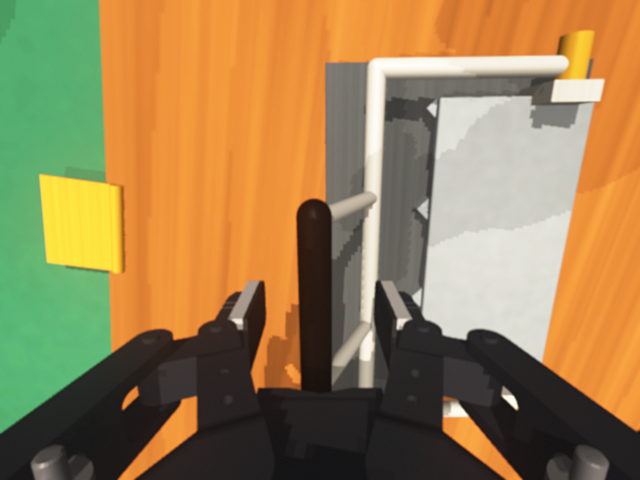

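The bar (column 315, rows 200–390) lies between the pads. Closing on it.

Request:
{"op": "carry_out", "data": {"series": [[0, 0, 0, 0, 0, 0, 0.01], [0, 0, 0, 0, 0, 0, 0.01], [0, 0, 0, 0, 0, 0, 0.01], [0, 0, 0, 0, 0, 0, 0.01], [0, 0, 0, 0, 0, 0, 0.01], [0, 0, 0, 0, 0, 0, 0.01]], "squeeze": 40}}

```text
time_s: 3.98
tcp_pos: [482.8, 4.5, 87.3]
ee_rot: [-0.001, 0.657, 0.754, -0.001]
contact_force: [-12.1, -0.5, 12.8]
width: 0.147
gripper_force: 39.4
```

```bash
python3 - <<'E'
from h import *
s=sense();print(s["tcp_pos"],s["contact_force"],s["width"])
# arc: elevation from e0; shift in tool y (=block +x), tool z (down)
e0=np.arctan2(61,131);L=np.hypot(61,131)
for t in np.arange(0,1.75,.1):
    print(round(t,2),np.round([(131-L*np.cos(e0+t))/1000,-(L*np.sin(e0+t)-61)/1000],3))
E
```

```text
[482.78755056   4.53578678  87.30983105] [-12.11336872  -0.48440653  12.76987957] 0.14717466843981977
0.0 [ 0. -0.]
0.1 [ 0.007 -0.013]
0.2 [ 0.015 -0.025]
0.3 [ 0.024 -0.036]
0.4 [ 0.034 -0.046]
0.5 [ 0.045 -0.055]
0.6 [ 0.057 -0.063]
0.7 [ 0.07 -0.07]
0.8 [ 0.083 -0.075]
0.9 [ 0.097 -0.08 ]
1.0 [ 0.112 -0.082]
1.1 [ 0.126 -0.083]
1.2 [ 0.14  -0.083]
1.3 [ 0.155 -0.082]
1.4 [ 0.169 -0.078]
1.5 [ 0.183 -0.074]
1.6 [ 0.196 -0.068]
1.7 [ 0.208 -0.061]
```

Request:
{"op": "carry_out", "data": {"series": [[0, 0.005, -0.013, 0, 0, 0, 0.01], [0, 0.013, -0.025, 0, 0, 0, 0.01], [0, 0.022, -0.036, 0, 0, 0, 0.01], [0, 0.032, -0.046, 0, 0, 0, 0.01], [0, 0.043, -0.055, 0, 0, 0, 0.01], [0, 0.055, -0.063, 0, 0, 0, 0.01], [0, 0.068, -0.07, 0, 0, 0, 0.01], [0, 0.081, -0.075, 0, 0, 0, 0.01]]}}

```text
time_s: 4.97
tcp_pos: [565.1, 16.7, 163.7]
ee_rot: [0.0, 0.657, 0.754, 0.001]
contact_force: [-7.7, 1.2, 8.7]
width: 0.143
gripper_force: 41.1
```

Request:
{"op": "carry_out", "data": {"series": [[0, 0.014, -0.005, 0, 0, 0, 0.01], [0, 0.028, -0.007, 0, 0, 0, 0.01], [0, 0.042, -0.008, 0, 0, 0, 0.01], [0, 0.056, -0.008, 0, 0, 0, 0.01], [0, 0.071, -0.007, 0, 0, 0, 0.01], [0, 0.085, -0.003, 0, 0, 0, 0.01], [0, 0.099, 0.001, 0, 0, 0, 0.01], [0, 0.112, 0.006, 0, 0, 0, 0.01]]}}

```text
time_s: 5.98
tcp_pos: [676.4, 33.0, 156.8]
ee_rot: [-0.0, 0.656, 0.754, 0.001]
contact_force: [-3.6, 3.8, 2.9]
width: 0.148
gripper_force: 40.7
```

Request:
{"op": "carry_out", "data": {"series": [[0, 0.006, 0.004, 0, 0, 0, 0.01], [0, 0.012, 0.007, 0, 0, 0, 0.01], [0, 0.012, 0.007, 0, 0, 0, 0.01]]}}

```text
time_s: 6.35
tcp_pos: [688.5, 34.7, 149.7]
ee_rot: [0.0, 0.656, 0.754, 0.001]
contact_force: [0.0, 6.0, 2.8]
width: 0.144
gripper_force: 40.9
```

Request:
{"op": "carry_out", "data": {"series": [[0, 0, 0, 0, 0, 0, 0.045], [0, 0, 0, 0, 0, 0, 0.045], [0, 0, 0, 0, 0, 0, 0.045], [0, 0, 0, 0, 0, 0, 0.045], [0, 0, -0.05, 0, 0, 0, 0.045], [0, 0, -0.1, 0, 0, 0, 0.045], [0, 0, -0.15, 0, 0, 0, 0.045], [0, 0, -0.15, 0, 0, 0, 0.045]]}}

```text
time_s: 7.35
tcp_pos: [689.5, 33.0, 305.5]
ee_rot: [0.004, 0.657, 0.754, 0.003]
contact_force: [-0.4, -0.7, -0.5]
width: 0.524
gripper_force: 0.0
```

```bash
python3 - <<'E'
from h import *
print(sense()["tcp_pos"])
rel([430,300,300],y_axis=1.57)
f=grab_frame("wrist");cv2.imwrite("pics/w3.png",f["image"][:,:,::-1])
E
```

```text
[689.45189579  32.95380345 305.47789605]
shift [ 0.3002 -0.2203  0.0026] turn [ 0.0074  0.009  -1.4321]
```

Request:
{"op": "carry_out", "data": {"series": [[0.3, -0.22, 0, 0, 0, -1.432, 0.085], [0.3, -0.22, 0, 0, 0, -1.432, 0.085], [0.3, -0.22, 0, 0, 0, -1.432, 0.085], [0.3, -0.22, 0, 0, 0, -1.432, 0.085], [0.3, -0.22, 0, 0, 0, -1.432, 0.085], [0.3, -0.22, 0, 0, 0, -1.432, 0.085], [0.3, -0.22, 0, 0, 0, -1.432, 0.085], [0.3, -0.22, 0, 0, 0, -1.432, 0.085]]}}

```text
time_s: 8.4
tcp_pos: [426.5, 300.4, 296.4]
ee_rot: [-0.001, -0.003, 1.0, -0.001]
contact_force: [1.0, -0.6, -0.3]
width: 0.997
gripper_force: 0.0
```

Request:
{"op": "carry_out", "data": {"series": [[0, 0, 0, 0, 0, 0, 0.085], [0, 0, 0, 0, 0, 0, 0.085]]}}

```text
time_s: 8.65
tcp_pos: [427.7, 299.6, 297.2]
ee_rot: [-0.001, 0.002, 1.0, -0.0]
contact_force: [-0.0, -0.3, 0.4]
width: 0.996
gripper_force: 0.0
```

```bash
python3 - <<'E'
from h import *
import pickle
print(sense()["tcp_pos"])
f=grab_frame("wrist");cv2.imwrite("pics/w4.png",f["image"][:,:,::-1]);pickle.dump(f,open("w4.pkl","wb"))
im=cv2.imread("pics/w4.png");cv2.imwrite("pics/c4.png",cv2.resize(im[120:380,80:480],None,fx=2,fy=2,interpolation=cv2.INTER_CUBIC))
E
```

```text
[427.7194461  299.6402252  297.22859406]
```

View pics/c4.png

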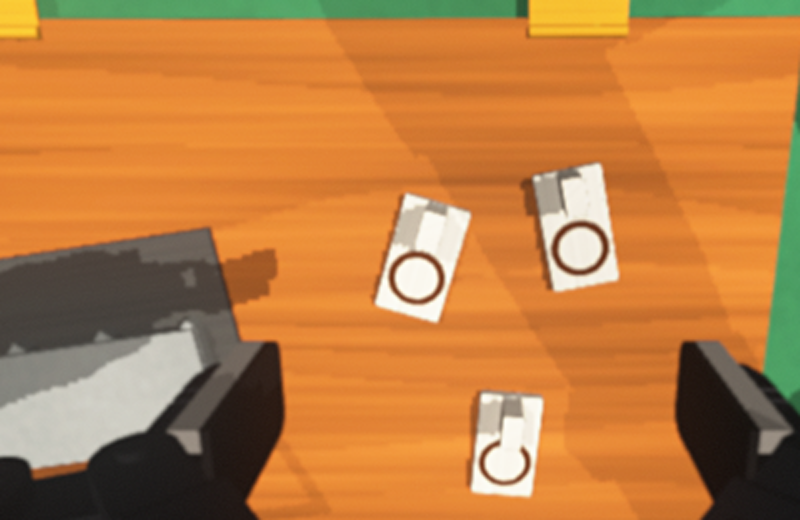

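```bash
cat >> h.py <<'E'
def plate(f,c,sc,ox,oy,z=20):
    "corners: lug-left, lug-right, ring-right, ring-left in crop pixels"
    P=np.array([unproj(f,ox+u/sc,oy+v/sc,z) for u,v in c])[:,:2]
    d=(P[2]+P[3]-P[0]-P[1])/2;m=P.mean(0);L=np.linalg.norm(d);W=np.linalg.norm((P[1]+P[2]-P[0]-P[3])/2)
    d/=L;print("centre",m.round(1),"yaw",round(float(np.arctan2(d[1],d[0])),3),"L,W",L.round(1),W.round(1),"lug",(m-28*d).round(1))
    return m,d
E
python3 - <<'E'
from h import *
import pickle
f=pickle.load(open("w4.pkl","rb"))
plate(f,[(405,193),(471,213),(438,322),(375,303)],2,80,120)
plate(f,[(530,177),(601,163),(620,280),(553,292)],2,80,120)
plate(f,[(481,391),(543,396),(532,496),(471,491)],2,80,120)
m,d=plate(f,[(405,193),(471,213),(438,322),(375,303)],2,80,120)
print(unproj(f,80+105,120+227/2,16))
p=m-28*d;a=np.arctan2(d[1],d[0]);rel([p[0],p[1],110],y_axis=a+np.pi/2)
E
```

```text
centre [494.1 261.6] yaw -0.293 L,W 79.5 44.6 lug [467.3 269.7]
centre [474.2 363.1] yaw 0.207 L,W 80.4 45.6 lug [446.8 357.4]
centre [634.3 318.7] yaw -0.086 L,W 82.0 44.5 lug [606.4 321.1]
centre [494.1 261.6] yaw -0.293 L,W 79.5 44.6 lug [467.3 269.7]
[472.63534213 121.90614665  16.        ]
shift [-0.0398 -0.0297  0.1875] turn [-0.0007 -0.001   0.2897]
```

Plate sizes come out at 80 × 44 mm and the block corner matches the model within 0.2 mm. Grasping plate A, the one at crop (423,258).

Request:
{"op": "carry_out", "data": {"series": [[-0.04, -0.03, 0.06, 0, 0, 0.29, 0.04], [-0.04, -0.03, 0.12, 0, 0, 0.29, 0.04], [-0.04, -0.03, 0.18, 0, 0, 0.29, 0.04], [-0.04, -0.03, 0.23, 0, 0, 0.29, 0.04], [-0.04, -0.03, 0.26, 0, 0, 0.29, 0.04], [-0.04, -0.03, 0.273, 0, 0, 0.29, 0.04], [-0.04, -0.03, 0.273, 0, 0, 0.29, 0.04]]}}

```text
time_s: 9.57
tcp_pos: [467.8, 269.7, 25.0]
ee_rot: [-0.0, 0.145, 0.989, -0.0]
contact_force: [0.4, 0.6, 0.2]
width: 0.468
gripper_force: 0.0
```

Request:
{"op": "carry_out", "data": {"series": [[0, 0, 0, 0, 0, 0, 0.01], [0, 0, 0, 0, 0, 0, 0.01], [0, 0, 0, 0, 0, 0, 0.01], [0, 0, 0, 0, 0, 0, 0.01], [0, 0, 0, 0, 0, 0, 0.01]], "squeeze": 50}}

```text
time_s: 10.2
tcp_pos: [469.6, 270.7, 27.5]
ee_rot: [0.002, 0.145, 0.989, 0.001]
contact_force: [-1.1, 0.1, 6.0]
width: 0.151
gripper_force: 50.1
```

```bash
cat >> h.py <<'E'
a=.14
def B(x,y,z=0):return np.array([612.5+x*np.cos(a)-y*np.sin(a),25.5+x*np.sin(a)+y*np.cos(a),12+z])
E
python3 - <<'E'
from h import *
s=sense();print(s["tcp_pos"],s["ee_rot"])
f=grab_frame("wrist");cv2.imwrite("pics/w5.png",f["image"][:,:,::-1])
# target: lift, then lug at block (x=-78-60 , -60)
p=B(-78-60,-60);rel([p[0],p[1],s["tcp_pos"][2]+60],y_axis=a+np.pi/2)
E
```

```text
[469.61517193 270.69477646  27.53381779] [0.00165388 0.14488708 0.98944631 0.00100188]
shift [-0.107  -0.3059 -0.0604] turn [ 0.0018  0.0034 -0.4308]
```

View pics/w5.png

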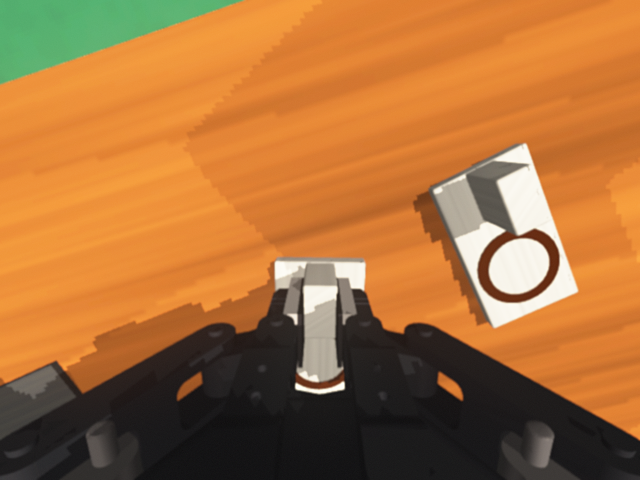

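```bash
python3 - <<'E'
from h import *
f=grab_frame("wrist");s=sense()
for u,v in[(275,262),(365,262)]:
    print(rot().inv().apply(unproj(f,u,v,20)-s["tcp_pos"]).round(1))
E
```

```text
[ 13.1 -20.6   7.4]
[13.1 22.6  7.5]
```

Request:
{"op": "carry_out", "data": {"series": [[0, 0, -0.03, 0, 0, 0, 0.01], [0, 0, -0.06, 0, 0, 0, 0.01], [-0.035, -0.1, -0.063, 0, 0, -0.14, 0.01], [-0.07, -0.2, -0.063, 0, 0, -0.28, 0.01], [-0.105, -0.304, -0.063, 0, 0, -0.431, 0.01], [-0.105, -0.304, -0.063, 0, 0, -0.431, 0.01], [-0.105, -0.304, -0.063, 0, 0, -0.431, 0.01], [-0.105, -0.304, -0.063, 0, 0, -0.431, 0.01]]}}

```text
time_s: 11.3
tcp_pos: [481.7, -55.1, 89.3]
ee_rot: [0.001, -0.068, 0.998, -0.001]
contact_force: [-0.4, 0.2, -0.6]
width: 0.152
gripper_force: 49.2
```

Request:
{"op": "carry_out", "data": {"series": [[0, 0, 0, 0, 0, 0, 0.01], [0, 0, 0, 0, 0, 0, 0.01]]}}

```text
time_s: 11.55
tcp_pos: [481.4, -50.0, 88.3]
ee_rot: [0.0, -0.071, 0.997, 0.0]
contact_force: [0.1, 0.4, -0.7]
width: 0.152
gripper_force: 49.2
```

```bash
python3 - <<'E'
from h import *
s=sense();print(s["tcp_pos"],s["ee_rot"],s["contact_force"])
f=grab_frame("wrist");cv2.imwrite("pics/w6.png",f["image"][:,:,::-1])
p=B(-78-60,-60);rel([p[0],p[1],33],y_axis=a+np.pi/2)
p=B(-78,-60);rel([p[0],p[1],33],y_axis=a+np.pi/2)
im=f["image"][:,:,::-1]
E
```

```text
[481.38943539 -49.97133944  88.33482204] [ 3.43391749e-05 -7.06956535e-02  9.97497899e-01  2.56362352e-04] [ 0.11862317  0.37928896 -0.74987745]
shift [-0.0024 -0.0037  0.0553] turn [ 0.0004 -0.      0.0021]
shift [-0.0624 -0.0039  0.0553] turn [ 0.0004 -0.      0.0021]
```

View pics/w6.png

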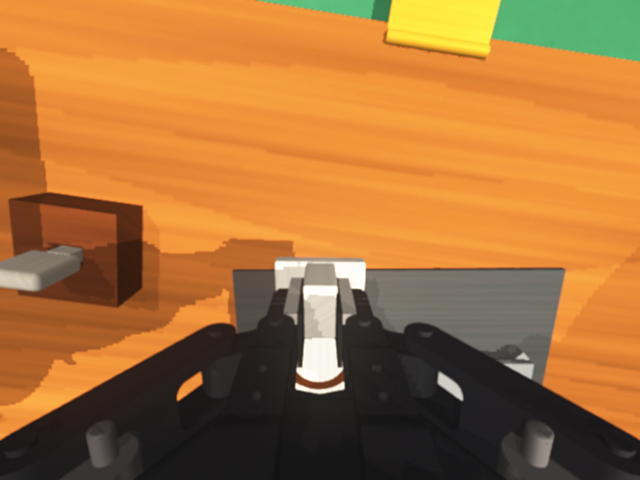

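```bash
python3 - <<'E'
from h import *
f=grab_frame("wrist");s=sense()
for u,v,z,n in[(233,269,16,(-125,-115)),(565,268,16,(-125,115)),(275,262,80.8,0),(365,262,80.8,0)]:
    p=unproj(f,u,v,z);d=p-[612.5,25.5,0];c,q=np.cos(a),np.sin(a)
    print(p.round(1),"block",round(d[0]*c+d[1]*q,1),round(-d[0]*q+d[1]*c,1),n)
d=s["tcp_pos"]-[612.5,25.5,0];print("tcp block",d[0]*c+d[1]*q,-d[0]*q+d[1]*c)
E
```

```text
[ 505.2 -106.5   16. ] block -124.7 -115.8 (-125, -115)
[472.1 119.2  16. ] block -125.9 112.4 (-125, 115)
[471.6 -72.6  80.8] block -153.2 -77.4 0
[465.5 -29.9  80.8] block -153.3 -34.3 0
tcp block -140.39084171678834 -56.29929148341627
```

Request:
{"op": "carry_out", "data": {"series": [[0.008, -0.0048, 0.02, 0, 0, 0, 0.01], [0.008, -0.0048, 0.04, 0, 0, 0, 0.01], [0.008, -0.0048, 0.055, 0, 0, 0, 0.01], [0.008, -0.0048, 0.055, 0, 0, 0, 0.01]]}}

```text
time_s: 12.15
tcp_pos: [473.8, -56.5, 32.6]
ee_rot: [-0.001, -0.071, 0.998, 0.0]
contact_force: [0.8, -0.2, -1.0]
width: 0.15
gripper_force: 49.1
```

Request:
{"op": "carry_out", "data": {"series": [[0, 0, 0, 0, 0, 0, 0.01], [-0.005, 0, 0, 0, 0, 0, 0.01], [-0.01, 0, 0, 0, 0, 0, 0.01], [-0.015, 0, 0, 0, 0, 0, 0.01], [-0.02, 0, 0, 0, 0, 0, 0.01], [-0.02, 0, 0, 0, 0, 0, 0.01]]}}

```text
time_s: 12.9
tcp_pos: [494.3, -54.4, 33.3]
ee_rot: [0.0, -0.07, 0.998, -0.0]
contact_force: [-0.5, -1.2, -0.8]
width: 0.149
gripper_force: 49.1
```

Request:
{"op": "carry_out", "data": {"series": [[-0.006, 0, 0, 0, 0, 0, 0.01], [-0.012, 0, 0, 0, 0, 0, 0.01], [-0.018, 0, 0, 0, 0, 0, 0.01], [-0.024, 0, 0, 0, 0, 0, 0.01], [-0.03, 0, 0, 0, 0, 0, 0.01], [-0.036, 0, 0, 0, 0, 0, 0.01], [-0.04, 0, 0, 0, 0, 0, 0.01]]}}

```text
time_s: 13.78
tcp_pos: [533.9, -48.8, 33.3]
ee_rot: [0.0, -0.07, 0.998, -0.0]
contact_force: [0.5, -0.0, -0.1]
width: 0.149
gripper_force: 49.1
```

Request:
{"op": "carry_out", "data": {"series": [[-0.004, 0, 0, 0, 0, 0, 0.01], [-0.007, 0, 0, 0, 0, 0, 0.01], [-0.01, 0, 0, 0, 0, 0, 0.01], [-0.012, 0, 0, 0, 0, 0, 0.01], [-0.012, 0, 0, 0, 0, 0, 0.01]]}}

```text
time_s: 14.4
tcp_pos: [545.5, -47.2, 33.3]
ee_rot: [-0.0, -0.07, 0.998, 0.0]
contact_force: [-0.2, 0.3, -0.6]
width: 0.151
gripper_force: 49.1
```

Request:
{"op": "carry_out", "data": {"series": [[-0.002, 0, 0, 0, 0, 0, 0.01], [-0.003, 0, 0, 0, 0, 0, 0.01], [-0.004, 0, 0, 0, 0, 0, 0.01], [-0.004, 0, 0, 0, 0, 0, 0.01], [-0.004, 0, 0, 0, 0, 0, 0.01]]}}

```text
time_s: 15.02
tcp_pos: [547.2, -46.9, 32.4]
ee_rot: [-0.002, -0.07, 0.998, 0.0]
contact_force: [-8.8, -2.0, 2.9]
width: 0.151
gripper_force: 49.5
```

Request:
{"op": "carry_out", "data": {"series": [[0.002, 0, 0.0015, 0, 0, 0, 0.01], [0.002, 0, 0.0015, 0, 0, 0, 0.04], [0.002, 0, 0.0015, 0, 0, 0, 0.04], [0.002, 0, 0.0015, 0, 0, 0, 0.04], [0.002, 0, 0.0015, 0, 0, 0, 0.04], [0.002, 0, -0.05, 0, 0, 0, 0.04], [0.002, 0, -0.11, 0, 0, 0, 0.04], [0.002, 0, -0.11, 0, 0, 0, 0.04]]}}

```text
time_s: 16.02
tcp_pos: [551.6, -47.6, 150.0]
ee_rot: [0.006, -0.07, 0.998, -0.001]
contact_force: [0.8, -0.4, 0.2]
width: 0.47
gripper_force: 0.0
```

```bash
python3 - <<'E'
from h import *
s=sense();print(s["tcp_pos"],s["contact_force"])
rel([430,290,230],y_axis=1.57)
E
```

```text
[551.60140424 -47.61607922 150.01712683] [ 0.77238491 -0.42379447  0.17495604]
shift [ 0.0723  0.351  -0.082 ] turn [-0.0028  0.011   0.1411]
```

Request:
{"op": "carry_out", "data": {"series": [[0.073, 0.351, -0.08, 0, 0, 0.14, 0.085], [0.073, 0.351, -0.08, 0, 0, 0.14, 0.085], [0.073, 0.351, -0.08, 0, 0, 0.14, 0.085], [0.073, 0.351, -0.08, 0, 0, 0.14, 0.085], [0.073, 0.351, -0.08, 0, 0, 0.14, 0.085], [0.073, 0.351, -0.08, 0, 0, 0.14, 0.085], [0.073, 0.351, -0.08, 0, 0, 0.14, 0.085], [0.073, 0.351, -0.08, 0, 0, 0.14, 0.085]]}}

```text
time_s: 17.02
tcp_pos: [425.8, 290.1, 222.4]
ee_rot: [-0.0, -0.001, 1.0, -0.001]
contact_force: [0.2, -1.1, -0.2]
width: 0.997
gripper_force: 0.0
```

Request:
{"op": "carry_out", "data": {"series": [[0, 0, 0, 0, 0, 0, 0.085], [0, 0, 0, 0, 0, 0, 0.085]]}}

```text
time_s: 17.27
tcp_pos: [426.4, 289.2, 222.8]
ee_rot: [-0.0, 0.001, 1.0, -0.0]
contact_force: [-0.7, -0.3, -1.0]
width: 0.997
gripper_force: 0.0
```

```bash
python3 - <<'E'
from h import *
import pickle
print(sense()["tcp_pos"])
f=grab_frame("wrist");cv2.imwrite("pics/w7.png",f["image"][:,:,::-1]);pickle.dump(f,open("w7.pkl","wb"))
im=cv2.imread("pics/w7.png")
o=np.zeros((600,800,3),np.uint8)
o[:400]=cv2.resize(im[190:390,230:630],None,fx=2,fy=2,interpolation=cv2.INTER_CUBIC)
t=grab_frame("top");i2=t["image"][:,:,::-1];o[400:600,:800]=cv2.resize(i2[200:275,180:480],(800,200),interpolation=cv2.INTER_CUBIC)
cv2.imwrite("pics/c7.png",o)
E
```

```text
[426.43461293 289.24742273 222.82396831]
```

View pics/c7.png

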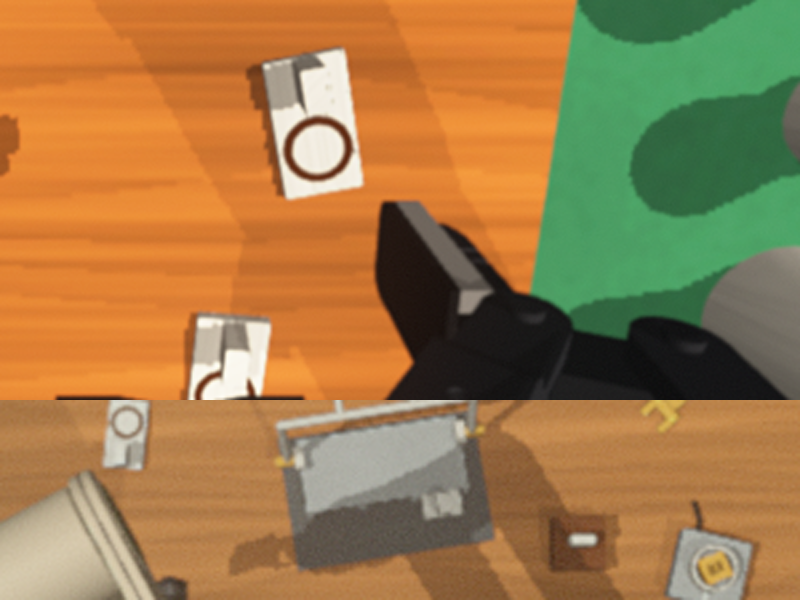

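```bash
python3 - <<'E'
from h import *
import pickle
f=pickle.load(open("w7.pkl","rb"))
m,d=plate(f,[(263,64),(344,47),(363,184),(286,199)],2,230,190)
for u,v in[(194,314),(271,319)]:print(unproj(f,230+u/2,190+v/2,20))
g=pickle.load(open("w4.pkl","rb"))
for u,v in[(481,391),(543,396)]:print(unproj(g,80+u/2,120+v/2,20))
p=m-28*d;b=np.arctan2(d[1],d[0]);rel([p[0],p[1],25],y_axis=b+np.pi/2)
E
```

```text
centre [473.3 363.3] yaw 0.197 L,W 79.7 43.6 lug [445.9 357.8]
[591.10884167 298.03138181  20.        ]
[594.55063346 343.9223046   20.        ]
[591.47117312 300.39895583  20.        ]
[595.52064386 344.03012251  20.        ]
shift [-0.0194  0.0683  0.198 ] turn [-0.0002 -0.0003 -0.1981]
```

Request:
{"op": "carry_out", "data": {"series": [[-0.019, 0.068, 0.06, 0, 0, -0.198, 0.04], [-0.019, 0.068, 0.1, 0, 0, -0.198, 0.04], [-0.019, 0.068, 0.15, 0, 0, -0.198, 0.04], [-0.019, 0.068, 0.185, 0, 0, -0.198, 0.04], [-0.019, 0.068, 0.196, 0, 0, -0.198, 0.04], [-0.019, 0.068, 0.196, 0, 0, -0.198, 0.04]]}}

```text
time_s: 18.12
tcp_pos: [445.2, 358.2, 27.4]
ee_rot: [-0.0, -0.099, 0.995, -0.0]
contact_force: [0.1, 0.4, 0.2]
width: 0.474
gripper_force: 0.0
```

Request:
{"op": "carry_out", "data": {"series": [[0, 0, 0, 0, 0, 0, 0.01], [0, 0, 0, 0, 0, 0, 0.01], [0, 0, 0, 0, 0, 0, 0.01], [0, 0, 0, 0, 0, 0, 0.01], [0, 0, 0, 0, 0, 0, 0.01]], "squeeze": 50}}

```text
time_s: 18.75
tcp_pos: [446.7, 359.4, 29.8]
ee_rot: [0.002, -0.099, 0.995, 0.001]
contact_force: [-0.5, -0.1, 7.3]
width: 0.152
gripper_force: 49.9
```

```bash
python3 - <<'E'
from h import *
s=sense();print(s["tcp_pos"],s["ee_rot"])
f=grab_frame("wrist");cv2.imwrite("pics/w8.png",f["image"][:,:,::-1])
hsv=cv2.cvtColor(f["image"],cv2.COLOR_RGB2HSV);
m=((hsv[:,:,1]<60)&(hsv[:,:,2]>110))[240:300,250:390]
ys,xs=np.nonzero(m[15:35]);print(xs.min()+250,xs.max()+250,[ (r+240,m[r].sum(),np.nonzero(m[r])[0][[0,-1]]+250) for r in range(10,40,3) if m[r].any()])
p=B(-146,0);rel([p[0],p[1]-1,s["tcp_pos"][2]+60],y_axis=a+np.pi/2)
E
```

```text
[446.71156398 359.4251582   29.79539649] [ 1.87232906e-03 -9.89335680e-02  9.95091874e-01  8.98124294e-04]
275 364 [(259, np.int64(85), array([277, 361])), (262, np.int64(90), array([275, 364])), (265, np.int64(89), array([276, 364])), (268, np.int64(89), array([276, 364])), (271, np.int64(88), array([276, 363])), (274, np.int64(88), array([276, 363])), (277, np.int64(88), array([276, 363]))]
shift [ 0.0489 -0.3525 -0.0607] turn [0.0015 0.0039 0.0582]
```

Request:
{"op": "carry_out", "data": {"series": [[0, 0, -0.03, 0, 0, 0, 0.01], [0, 0, -0.063, 0, 0, 0, 0.01], [0.025, -0.1, -0.063, 0, 0, 0.03, 0.01], [0.05, -0.2, -0.063, 0, 0, 0.058, 0.01], [0.05, -0.3, -0.063, 0, 0, 0.058, 0.01], [0.05, -0.3525, -0.063, 0, 0, 0.058, 0.01], [0.05, -0.3525, -0.063, 0, 0, 0.058, 0.01], [0.05, -0.3525, -0.063, 0, 0, 0.058, 0.01]]}}

```text
time_s: 19.8
tcp_pos: [465.9, 0.5, 91.4]
ee_rot: [0.001, -0.069, 0.998, -0.0]
contact_force: [0.2, 0.7, -0.5]
width: 0.151
gripper_force: 49.1
```

Request:
{"op": "carry_out", "data": {"series": [[0, 0, 0, 0, 0, 0, 0.01], [0, 0, 0, 0, 0, 0, 0.01]]}}

```text
time_s: 20.05
tcp_pos: [465.6, 3.3, 90.8]
ee_rot: [0.0, -0.07, 0.998, 0.0]
contact_force: [0.3, 0.5, -1.2]
width: 0.147
gripper_force: 49.2
```

```bash
cat >> h.py <<'E'
def inblock():
    d=sense()["tcp_pos"]-[612.5,25.5,0];c,q=np.cos(a),np.sin(a);return round(d[0]*c+d[1]*q,2),round(-d[0]*q+d[1]*c,2),d[2].round(2)
E
python3 - <<'E'
from h import *
print(inblock())
p=B(-146,-2);rel([p[0],p[1],35.3],y_axis=a+np.pi/2)
E
```

```text
(np.float64(-148.56), np.float64(-1.45), np.float64(90.78))
shift [-0.0025 -0.0006  0.0555] turn [ 0.0003  0.0008 -0.0006]
```

Lower, then slide in while watching the force.

Request:
{"op": "carry_out", "data": {"series": [[0, -0.0006, 0.025, 0, 0, 0, 0.01], [0, -0.0006, 0.045, 0, 0, 0, 0.01], [0, -0.0006, 0.0555, 0, 0, 0, 0.01], [0, -0.0006, 0.0555, 0, 0, 0, 0.01], [-0.007, -0.0006, 0.0555, 0, 0, 0, 0.01], [-0.014, -0.0006, 0.0555, 0, 0, 0, 0.01], [-0.021, -0.0006, 0.0555, 0, 0, 0, 0.01], [-0.025, -0.0006, 0.0555, 0, 0, 0, 0.01]]}}

```text
time_s: 21.05
tcp_pos: [491.0, 5.9, 35.0]
ee_rot: [0.0, -0.07, 0.998, -0.0]
contact_force: [0.3, 0.6, -1.0]
width: 0.147
gripper_force: 49.4
```

Request:
{"op": "carry_out", "data": {"series": [[-0.006, 0, 0, 0, 0, 0, 0.01], [-0.012, 0, 0, 0, 0, 0, 0.01], [-0.018, 0, 0, 0, 0, 0, 0.01], [-0.024, 0, 0, 0, 0, 0, 0.01], [-0.03, 0, 0, 0, 0, 0, 0.01], [-0.036, 0, 0, 0, 0, 0, 0.01], [-0.042, 0, 0, 0, 0, 0, 0.01], [-0.045, 0, 0, 0, 0, 0, 0.01]]}}

```text
time_s: 22.05
tcp_pos: [535.2, 12.3, 34.8]
ee_rot: [0.0, -0.07, 0.998, -0.0]
contact_force: [-0.9, -0.6, -1.3]
width: 0.152
gripper_force: 49.4
```

Request:
{"op": "carry_out", "data": {"series": [[-0.002, 0, 0, 0, 0, 0, 0.01], [-0.004, 0, 0, 0, 0, 0, 0.01], [-0.006, 0, 0, 0, 0, 0, 0.01], [-0.006, 0, 0, 0, 0, 0, 0.01]]}}

```text
time_s: 22.55
tcp_pos: [538.1, 12.7, 33.7]
ee_rot: [-0.003, -0.07, 0.998, -0.0]
contact_force: [-9.9, -2.3, 2.7]
width: 0.148
gripper_force: 49.9
```

Request:
{"op": "carry_out", "data": {"series": [[0.003, 0, 0.0015, 0, 0, 0, 0.01], [0.003, 0, 0.0015, 0, 0, 0, 0.035], [0.003, 0, 0.0015, 0, 0, 0, 0.035], [0.003, 0, 0.0015, 0, 0, 0, 0.035], [0.003, 0, 0.0015, 0, 0, 0, 0.035], [0.003, 0, -0.05, 0, 0, 0, 0.035], [0.003, 0, -0.11, 0, 0, 0, 0.035], [0.003, 0, -0.11, 0, 0, 0, 0.035]]}}

```text
time_s: 23.55
tcp_pos: [542.0, 12.3, 151.3]
ee_rot: [0.005, -0.07, 0.998, -0.001]
contact_force: [0.3, -0.4, 0.0]
width: 0.409
gripper_force: 0.0
```

```bash
python3 - <<'E'
from h import *
s=sense();print(s["tcp_pos"],s["contact_force"])
rel([510,320,200],y_axis=1.48)
E
```

```text
[541.95433617  12.33452514 151.32832167] [ 0.32642336 -0.36048013  0.03714156]
shift [-0.0119  0.309  -0.0493] turn [-0.0011  0.011   0.2311]
```

Request:
{"op": "carry_out", "data": {"series": [[-0.012, 0.309, -0.047, 0, 0, 0.231, 0.085], [-0.012, 0.309, -0.047, 0, 0, 0.231, 0.085], [-0.012, 0.309, -0.047, 0, 0, 0.231, 0.085], [-0.012, 0.309, -0.047, 0, 0, 0.231, 0.085], [-0.012, 0.309, -0.047, 0, 0, 0.231, 0.085], [-0.012, 0.309, -0.047, 0, 0, 0.231, 0.085], [-0.012, 0.309, -0.047, 0, 0, 0.231, 0.085], [-0.012, 0.309, -0.047, 0, 0, 0.231, 0.085]]}}

```text
time_s: 24.55
tcp_pos: [506.5, 318.8, 191.0]
ee_rot: [-0.0, 0.046, 0.999, -0.001]
contact_force: [-0.4, 0.0, 0.4]
width: 0.995
gripper_force: 0.0
```

```bash
python3 - <<'E'
from h import *
import pickle
print(sense()["tcp_pos"],sense()["qd"].round(3))
f=grab_frame("wrist");f=grab_frame("wrist");cv2.imwrite("pics/w9.png",f["image"][:,:,::-1]);pickle.dump(f,open("w9.pkl","wb"))
im=cv2.imread("pics/w9.png")
hsv=cv2.cvtColor(im,cv2.COLOR_BGR2HSV)
m=((hsv[:,:,1]<70)&(hsv[:,:,2]>110)).astype(np.uint8)
n,l,st,c=cv2.connectedComponentsWithStats(m)
for i in range(1,n):
    if st[i,4]>800:
        r=cv2.minAreaRect(np.argwhere(l==i)[:,::-1].astype(np.float32));print(st[i],c[i].round(1),cv2.boxPoints(r).round(1).tolist())
# predicted corners of plate C
m0,d=np.array([634.3,318.7]),np.array([np.cos(-.086),np.sin(-.086)]);nn=np.array([-d[1],d[0]])
P=[np.r_[m0+s*40*d+t*22*nn,20] for s,t in((-1,-1),(-1,1),(1,1),(1,-1))];print(proj(f,P).round(1).tolist())
E
```

```text
[506.53078155 318.84107907 190.95808487] [-0.009 -0.006 -0.001  0.     0.001  0.002]
[   0  257  135  120 9898] [ 57.5 318.8] [[-20.399999618530273, 267.20001220703125], [117.19999694824219, 241.39999389648438], [137.6999969482422, 350.8999938964844], [0.10000000149011612, 376.70001220703125]]
[ 309  299   43   68 2468] [329.9 330.4] [[309.0, 299.0], [351.0, 299.0], [351.0, 366.0], [309.0, 366.0]]
[[309.1, 299.6], [351.6, 299.3], [350.3, 365.9], [310.2, 366.1]]
```

Plate C projects exactly onto its predicted corners, so it hasn't moved.

```bash
python3 - <<'E'
from h import *
rel([606.4,321.1,27],y_axis=-.086+np.pi/2)
E
```

```text
shift [-0.0991  0.0117  0.1643] turn [-0.0006 -0.0006 -0.0068]
```

Request:
{"op": "carry_out", "data": {"series": [[-0.06, 0.012, 0.03, 0, 0, 0, 0.04], [-0.099, 0.012, 0.06, 0, 0, -0.007, 0.04], [-0.099, 0.012, 0.1, 0, 0, -0.007, 0.04], [-0.099, 0.012, 0.14, 0, 0, -0.007, 0.04], [-0.099, 0.012, 0.164, 0, 0, -0.007, 0.04], [-0.099, 0.012, 0.164, 0, 0, -0.007, 0.04]]}}

```text
time_s: 25.4
tcp_pos: [604.3, 321.1, 24.6]
ee_rot: [-0.003, 0.043, 0.999, -0.001]
contact_force: [-0.7, 0.2, 0.5]
width: 0.469
gripper_force: 0.0
```

Request:
{"op": "carry_out", "data": {"series": [[0, 0, 0, 0, 0, 0, 0.01], [0, 0, 0, 0, 0, 0, 0.01], [0, 0, 0, 0, 0, 0, 0.01], [0, 0, 0, 0, 0, 0, 0.01], [0, 0, 0, 0, 0, 0, 0.01]], "squeeze": 50}}

```text
time_s: 26.02
tcp_pos: [607.7, 323.7, 30.2]
ee_rot: [0.002, 0.042, 0.999, 0.001]
contact_force: [0.2, -1.8, 6.2]
width: 0.148
gripper_force: 51.8
```

```bash
python3 - <<'E'
from h import *
s=sense();print(s["tcp_pos"],s["ee_rot"])
f=grab_frame("wrist");hsv=cv2.cvtColor(f["image"],cv2.COLOR_RGB2HSV);
m=((hsv[:,:,1]<60)&(hsv[:,:,2]>110))[:,250:390]
print([(r,np.nonzero(m[r])[0][[0,-1]]+250) for r in range(245,280,3) if m[r].any()])
p=B(-146,58);rel([p[0],p[1],s["tcp_pos"][2]+60],y_axis=a+np.pi/2)
E
```

```text
[607.66323071 323.70634473  30.17775726] [1.66191672e-03 4.18605948e-02 9.99121881e-01 6.29680762e-04]
[(260, array([278, 361])), (263, array([276, 363])), (266, array([276, 363])), (269, array([276, 363])), (272, array([276, 363])), (275, array([276, 363])), (278, array([276, 363]))]
shift [ 0.1253 -0.2725 -0.0608] turn [ 0.001   0.0034 -0.2238]
```

Request:
{"op": "carry_out", "data": {"series": [[0, 0, -0.03, 0, 0, 0, 0.01], [0, 0, -0.063, 0, 0, 0, 0.01], [0.06, -0.02, -0.063, 0, 0, -0.07, 0.01], [0.11, -0.07, -0.063, 0, 0, -0.15, 0.01], [0.125, -0.17, -0.063, 0, 0, -0.224, 0.01], [0.125, -0.2725, -0.063, 0, 0, -0.224, 0.01], [0.125, -0.2725, -0.063, 0, 0, -0.224, 0.01], [0.125, -0.2725, -0.063, 0, 0, -0.224, 0.01]]}}

```text
time_s: 27.08
tcp_pos: [458.3, 59.5, 91.3]
ee_rot: [0.0, -0.069, 0.998, -0.0]
contact_force: [-0.3, -0.2, -1.1]
width: 0.149
gripper_force: 50.8
```

Request:
{"op": "carry_out", "data": {"series": [[0, 0, 0, 0, 0, 0, 0.01], [0, 0, 0, 0, 0, 0, 0.01]]}}

```text
time_s: 27.32
tcp_pos: [459.2, 62.8, 91.3]
ee_rot: [0.0, -0.07, 0.998, 0.0]
contact_force: [0.3, 0.1, -0.8]
width: 0.148
gripper_force: 50.8
```

```bash
python3 - <<'E'
from h import *
print(inblock())
p=B(-148,58);rel([p[0],p[1],35.6],y_axis=a+np.pi/2)
E
```

```text
(np.float64(-146.6), np.float64(58.32), np.float64(91.25))
shift [ 0.0015 -0.0003  0.0557] turn [0.0003 0.001  0.0001]
```

Request:
{"op": "carry_out", "data": {"series": [[0.0015, 0, 0.025, 0, 0, 0, 0.01], [0.0015, 0, 0.045, 0, 0, 0, 0.01], [0.0015, 0, 0.0555, 0, 0, 0, 0.01], [0.0015, 0, 0.0555, 0, 0, 0, 0.01], [-0.006, 0, 0.0555, 0, 0, 0, 0.01], [-0.013, 0, 0.0555, 0, 0, 0, 0.01], [-0.02, 0, 0.0555, 0, 0, 0, 0.01], [-0.024, 0, 0.0555, 0, 0, 0, 0.01]]}}

```text
time_s: 28.32
tcp_pos: [483.3, 65.5, 35.5]
ee_rot: [0.0, -0.07, 0.998, -0.0]
contact_force: [1.6, -0.2, -1.3]
width: 0.153
gripper_force: 51.2
```

Request:
{"op": "carry_out", "data": {"series": [[-0.006, 0, 0, 0, 0, 0, 0.01], [-0.012, 0, 0, 0, 0, 0, 0.01], [-0.018, 0, 0, 0, 0, 0, 0.01], [-0.024, 0, 0, 0, 0, 0, 0.01], [-0.03, 0, 0, 0, 0, 0, 0.01], [-0.036, 0, 0, 0, 0, 0, 0.01], [-0.042, 0, 0, 0, 0, 0, 0.01], [-0.045, 0, 0, 0, 0, 0, 0.01]]}}

```text
time_s: 29.32
tcp_pos: [527.6, 71.8, 35.3]
ee_rot: [0.0, -0.07, 0.998, -0.0]
contact_force: [0.6, 0.3, -1.4]
width: 0.149
gripper_force: 51.2
```

Request:
{"op": "carry_out", "data": {"series": [[-0.002, 0, 0, 0, 0, 0, 0.01], [-0.004, 0, 0, 0, 0, 0, 0.01], [-0.006, 0, 0, 0, 0, 0, 0.01], [-0.006, 0, 0, 0, 0, 0, 0.01]]}}

```text
time_s: 29.82
tcp_pos: [528.2, 72.0, 33.9]
ee_rot: [-0.005, -0.07, 0.998, -0.0]
contact_force: [-21.1, -4.8, 14.6]
width: 0.153
gripper_force: 53.2
```

Request:
{"op": "carry_out", "data": {"series": [[0.004, 0, 0.001, 0, 0, 0, 0.01], [0.004, 0, 0.001, 0, 0, 0, 0.035], [0.004, 0, 0.001, 0, 0, 0, 0.035], [0.004, 0, 0.001, 0, 0, 0, 0.035], [0.004, 0, 0.001, 0, 0, 0, 0.035], [0.004, 0, -0.05, 0, 0, 0, 0.035], [0.004, 0, -0.11, 0, 0, 0, 0.035], [0.064, -0.06, -0.11, 0, 0, 0, 0.035]]}}

```text
time_s: 30.82
tcp_pos: [497.1, 23.1, 152.6]
ee_rot: [0.007, -0.072, 0.997, -0.001]
contact_force: [0.5, -2.3, 0.2]
width: 0.411
gripper_force: 0.0
```

Request:
{"op": "carry_out", "data": {"series": [[0.03, 0, -0.03, 0, 0, 0, 0.085], [0.06, 0, -0.03, 0, 0, 0, 0.085], [0.06, 0, -0.03, 0, 0, 0, 0.085], [0.06, 0, -0.03, 0, 0, 0, 0.085]]}}

```text
time_s: 31.32
tcp_pos: [432.6, 13.8, 175.4]
ee_rot: [0.0, -0.07, 0.998, -0.0]
contact_force: [-0.9, -0.4, 0.3]
width: 0.994
gripper_force: 0.0
```

```bash
python3 - <<'E'
from h import *
import pickle
s=sense();print(s["tcp_pos"],inblock())
f=grab_frame("wrist");f=grab_frame("wrist");pickle.dump(f,open("w10.pkl","wb"));im=f["image"][:,:,::-1];cv2.imwrite("pics/w10.png",im)
print(proj(f,[B(-90,-62,40),B(-90,58,40)]))
cv2.imwrite("pics/c10.png",cv2.resize(im[230:480,180:480],None,fx=2.4,fy=2.4,interpolation=cv2.INTER_CUBIC))
E
```

```text
[432.62399418  13.79502452 175.41948192] (np.float64(-179.75), np.float64(13.51), np.float64(175.42))
[[235.18863146 325.76983396]
 [368.81908696 325.76186872]]
```

View pics/c10.png

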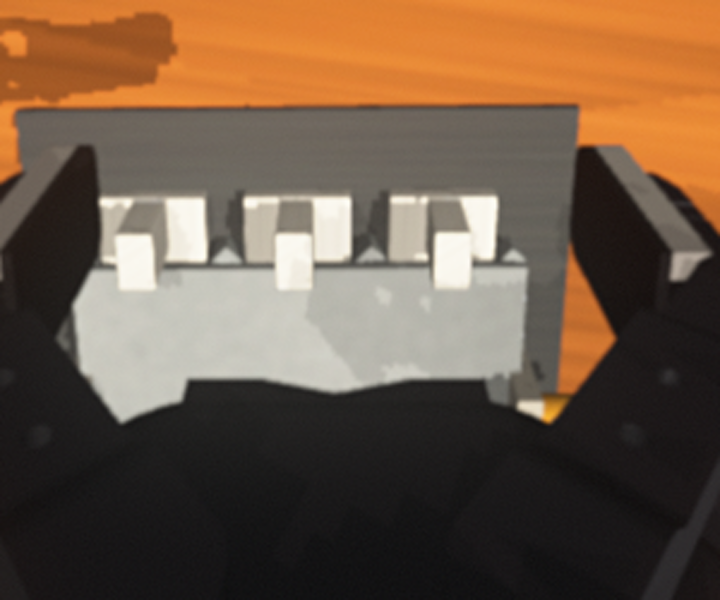

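```bash
python3 - <<'E'
from h import *
import pickle
f=pickle.load(open("w10.pkl","rb"));c,q=np.cos(a),np.sin(a)
def bk(u,v,z):
    p=unproj(f,180+u/2.4,230+v/2.4,z)-[612.5,25.5,0];return round(p[0]*c+p[1]*q,1),round(-p[0]*q+p[1]*c,1)
print("apron",[bk(u,v,16) for u,v in((20,109),(155,108),(298,107),(443,106),(578,105))])
print("ends",[bk(u,v,24) for u,v in((103,196),(207,195),(243,194.5),(351,194),(389,194),(497,193))])
# subpixel: brightness profiles along columns
g=cv2.cvtColor(f["image"],cv2.COLOR_RGB2GRAY).astype(float)
for u in(257,290,302,320,337,365,380):
    col=g[262:325,u-1:u+2].mean(1);d=np.abs(np.diff(col));k=[i+262.5 for i in np.argsort(-d)[:5]];print(u,sorted(k))
rel(B(85,0,0)[:2].tolist()+[300],y_axis=.14)
E
```

```text
apron [(np.float64(-123.8), np.float64(-114.1)), (np.float64(-124.3), np.float64(-59.4)), (np.float64(-124.7), np.float64(-1.3)), (np.float64(-125.1), np.float64(57.6)), (np.float64(-125.6), np.float64(112.3))]
ends [(np.float64(-89.0), np.float64(-81.0)), (np.float64(-89.4), np.float64(-38.5)), (np.float64(-89.6), np.float64(-23.8)), (np.float64(-89.8), np.float64(20.3)), (np.float64(-89.9), np.float64(35.8)), (np.float64(-90.3), np.float64(79.9))]
257 [np.float64(273.5), np.float64(274.5), np.float64(310.5), np.float64(311.5), np.float64(312.5)]
290 [np.float64(273.5), np.float64(274.5), np.float64(310.5), np.float64(311.5), np.float64(314.5)]
302 [np.float64(272.5), np.float64(273.5), np.float64(310.5), np.float64(311.5), np.float64(313.5)]
320 [np.float64(272.5), np.float64(273.5), np.float64(310.5), np.float64(311.5), np.float64(312.5)]
337 [np.float64(272.5), np.float64(273.5), np.float64(275.5), np.float64(312.5), np.float64(313.5)]
365 [np.float64(272.5), np.float64(273.5), np.float64(310.5), np.float64(311.5), np.float64(313.5)]
380 [np.float64(272.5), np.float64(273.5), np.float64(275.5), np.float64(310.5), np.float64(311.5)]
shift [-0.2647 -0.0137 -0.1249] turn [ 2.0000e-04 -0.0000e+00 -1.5703e+00]
```

Request:
{"op": "carry_out", "data": {"series": [[-0.05, -0.01, -0.06, 0, 0, 0.18, 0.05], [-0.1, -0.0135, -0.12, 0, 0, 0.36, 0.05], [-0.15, -0.0135, -0.125, 0, 0, 0.54, 0.05], [-0.2, -0.0135, -0.125, 0, 0, 0.72, 0.05], [-0.25, -0.0135, -0.125, 0, 0, 0.9, 0.05], [-0.264, -0.0135, -0.125, 0, 0, 1.08, 0.05], [-0.264, -0.0135, -0.125, 0, 0, 1.26, 0.05], [-0.264, -0.0135, -0.125, 0, 0, 1.44, 0.05]]}}

```text
time_s: 32.42
tcp_pos: [696.2, 37.7, 298.3]
ee_rot: [-0.001, 0.607, 0.795, -0.001]
contact_force: [0.7, -0.1, -1.0]
width: 0.59
gripper_force: 0.0
```

Request:
{"op": "carry_out", "data": {"series": [[0, 0, 0, 0, 0, 0.13, 0.05], [0, 0, 0, 0, 0, 0.13, 0.05], [0, 0, 0, 0, 0, 0.13, 0.05]]}}

```text
time_s: 32.8
tcp_pos: [695.6, 37.4, 299.6]
ee_rot: [-0.0, 0.654, 0.756, -0.0]
contact_force: [-0.4, 0.6, -0.2]
width: 0.585
gripper_force: 0.0
```

```bash
python3 - <<'E'
from h import *
import pickle
s=sense();print(s["tcp_pos"],inblock(),s["qpos"].round(2))
p=B(84,0);rel([p[0],p[1],143],y_axis=a)
f=grab_frame("wrist");pickle.dump(f,open("w11.pkl","wb"));im=f["image"][:,:,::-1];cv2.imwrite("pics/w11.png",im)
e0=np.arctan2(61,131)
for t in(1.6,1.7,1.8):
    x,z=-145*np.cos(e0+t),30+145*np.sin(e0+t);print(t,x,z,proj(f,[B(x,-42,z),B(x,42,z)]).round().tolist())
E
```

```text
[695.62849766  37.41267735 299.57285988] (np.float64(83.98), np.float64(0.2), np.float64(299.57)) [-0.02  0.38  1.07 -0.    1.69 -0.16]
shift [-2.000e-04  1.000e-04  1.566e-01] turn [-0.0008 -0.0001  0.0041]
1.6 65.02062096734254 159.60447079102318 [[296.0, 276.0], [295.0, 179.0]]
1.7 77.63464582324146 152.46575753205408 [[311.0, 273.0], [311.0, 178.0]]
1.8 89.47297096067653 144.10340690562194 [[324.0, 270.0], [325.0, 177.0]]
```

View pics/w11.png

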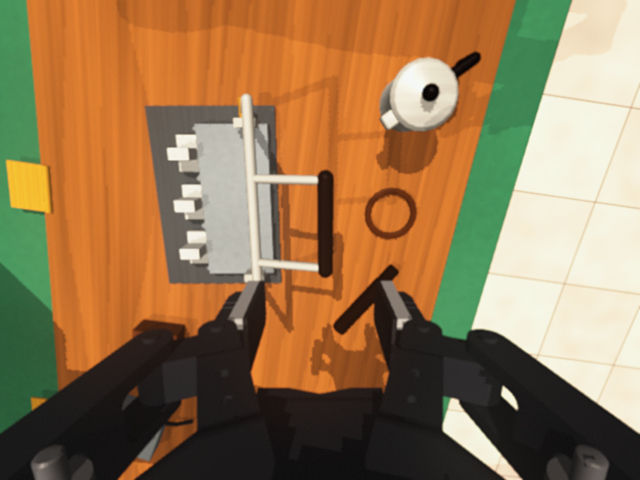

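The bar is at column 325, which means angle 1.8 (at the stop). Gripping it to swing it down.

Request:
{"op": "carry_out", "data": {"series": [[0, 0.0055, 0.05, 0, 0, 0, 0.05], [0, 0.0055, 0.1, 0, 0, 0, 0.05], [0, 0.0055, 0.14, 0, 0, 0, 0.05], [0, 0.0055, 0.158, 0, 0, 0, 0.05], [0, 0.0055, 0.158, 0, 0, 0, 0.05]]}}

```text
time_s: 33.48
tcp_pos: [700.1, 38.1, 141.2]
ee_rot: [-0.001, 0.655, 0.755, -0.001]
contact_force: [-0.5, -0.3, 0.8]
width: 0.587
gripper_force: 0.0
```

Request:
{"op": "carry_out", "data": {"series": [[0, 0, 0, 0, 0, 0, 0.01], [0, 0, 0, 0, 0, 0, 0.01], [0, 0, 0, 0, 0, 0, 0.01], [0, 0, 0, 0, 0, 0, 0.01], [0, 0, 0, 0, 0, 0, 0.01], [0, 0, 0, 0, 0, 0, 0.01]], "squeeze": 40}}

```text
time_s: 34.22
tcp_pos: [700.5, 37.7, 145.3]
ee_rot: [0.0, 0.655, 0.755, -0.0]
contact_force: [-10.0, -1.0, 10.4]
width: 0.144
gripper_force: 39.8
```

```bash
python3 - <<'E'
from h import *
print(inblock())
e0=np.arctan2(61,131);L=np.hypot(61,131)
x0,z0=-L*np.cos(e0+1.8),L*np.sin(e0+1.8)
for t in np.arange(1.7,-.01,-.1):
    print(round(t,2),np.round([(-L*np.cos(e0+t)-x0)/1000,-(L*np.sin(e0+t)-z0)/1000],3))
E
```

```text
(np.float64(88.87), np.float64(-0.16), np.float64(145.28))
1.7 [-0.012 -0.008]
1.6 [-0.024 -0.015]
1.5 [-0.038 -0.021]
1.4 [-0.051 -0.026]
1.3 [-0.065 -0.029]
1.2 [-0.08 -0.03]
1.1 [-0.094 -0.031]
1.0 [-0.109 -0.029]
0.9 [-0.123 -0.027]
0.8 [-0.137 -0.023]
0.7 [-0.15  -0.017]
0.6 [-0.163 -0.011]
0.5 [-0.175 -0.003]
0.4 [-0.186  0.007]
0.3 [-0.196  0.017]
0.2 [-0.205  0.028]
0.1 [-0.213  0.04 ]
-0.0 [-0.22   0.053]
```

Request:
{"op": "carry_out", "data": {"series": [[0, -0.012, -0.011, 0, 0, 0, 0.01], [0, -0.024, -0.018, 0, 0, 0, 0.01], [0, -0.038, -0.024, 0, 0, 0, 0.01], [0, -0.051, -0.029, 0, 0, 0, 0.01], [0, -0.065, -0.032, 0, 0, 0, 0.01], [0, -0.08, -0.033, 0, 0, 0, 0.01], [0, -0.094, -0.034, 0, 0, 0, 0.01], [0, -0.109, -0.032, 0, 0, 0, 0.01]]}}

```text
time_s: 35.22
tcp_pos: [595.3, 22.2, 178.9]
ee_rot: [0.004, 0.656, 0.755, 0.003]
contact_force: [1.4, -2.9, 12.7]
width: 0.145
gripper_force: 41.4
```

Request:
{"op": "carry_out", "data": {"series": [[0, -0.014, 0.002, 0, 0, 0, 0.01], [0, -0.028, 0.006, 0, 0, 0, 0.01], [0, -0.041, 0.012, 0, 0, 0, 0.01], [0, -0.054, 0.018, 0, 0, 0, 0.01], [0, -0.066, 0.026, 0, 0, 0, 0.01], [0, -0.077, 0.036, 0, 0, 0, 0.01], [0, -0.087, 0.046, 0, 0, 0, 0.01], [0, -0.096, 0.057, 0, 0, 0, 0.01]]}}

```text
time_s: 36.22
tcp_pos: [498.7, 8.0, 119.3]
ee_rot: [0.002, 0.656, 0.755, 0.0]
contact_force: [-1.2, -6.0, 4.9]
width: 0.144
gripper_force: 44.3
```

Request:
{"op": "carry_out", "data": {"series": [[0, -0.008, 0.012, 0, 0, 0, 0.01], [0, -0.014, 0.023, 0, 0, 0, 0.01], [0, -0.014, 0.023, 0, 0, 0, 0.01]]}}

```text
time_s: 36.6
tcp_pos: [484.5, 5.9, 95.1]
ee_rot: [0.002, 0.656, 0.755, 0.0]
contact_force: [0.7, -7.0, -0.5]
width: 0.141
gripper_force: 45.4
```

Request:
{"op": "carry_out", "data": {"series": [[0, -0.001, 0.002, 0, 0, 0, 0.01], [0, -0.002, 0.004, 0, 0, 0, 0.01], [0, -0.0025, 0.006, 0, 0, 0, 0.01], [0, -0.0025, 0.006, 0, 0, 0, 0.01]]}}

```text
time_s: 37.1
tcp_pos: [482.7, 5.6, 90.8]
ee_rot: [0.002, 0.656, 0.755, 0.0]
contact_force: [-4.4, -7.1, 8.0]
width: 0.146
gripper_force: 46.6
```

Request:
{"op": "carry_out", "data": {"series": [[0, 0, 0, 0, 0, 0, 0.05], [0, 0, 0, 0, 0, 0, 0.05], [0, 0, 0, 0, 0, 0, 0.05], [0, 0, 0, 0, 0, 0, 0.05], [0, 0, -0.05, 0, 0, 0, 0.05], [0, 0, -0.11, 0, 0, 0, 0.05], [0, 0, -0.16, 0, 0, 0, 0.05], [0, 0, -0.16, 0, 0, 0, 0.05]]}}

```text
time_s: 38.1
tcp_pos: [484.2, 6.8, 253.7]
ee_rot: [0.004, 0.655, 0.755, 0.003]
contact_force: [0.4, 0.4, -0.2]
width: 0.584
gripper_force: 0.0
```

```bash
python3 - <<'E'
from h import *
print(sense()["tcp_pos"])
rel([420,-230,250],y_axis=1.57)
E
```

```text
[484.23148813   6.75601493 253.65810763]
shift [-0.2254 -0.0969  0.0033] turn [ 0.0058  0.008  -1.4289]
```

Request:
{"op": "carry_out", "data": {"series": [[-0.225, -0.097, 0.003, 0, 0, -1.429, 0.085], [-0.225, -0.097, 0.003, 0, 0, -1.429, 0.085], [-0.225, -0.097, 0.003, 0, 0, -1.429, 0.085], [-0.225, -0.097, 0.003, 0, 0, -1.429, 0.085], [-0.225, -0.097, 0.003, 0, 0, -1.429, 0.085], [-0.225, -0.097, 0.003, 0, 0, -1.429, 0.085], [-0.225, -0.097, 0.003, 0, 0, -1.429, 0.085], [-0.225, -0.097, 0.003, 0, 0, -1.429, 0.085]]}}

```text
time_s: 39.1
tcp_pos: [416.5, -229.3, 243.6]
ee_rot: [-0.001, 0.015, 1.0, 0.001]
contact_force: [0.8, 0.3, 1.2]
width: 0.997
gripper_force: 0.0
```

Request:
{"op": "carry_out", "data": {"series": [[0, 0, 0, 0, 0, 0, 0.085], [0, 0, 0, 0, 0, 0, 0.085]]}}

```text
time_s: 39.35
tcp_pos: [416.9, -229.2, 244.5]
ee_rot: [-0.0, 0.02, 1.0, 0.0]
contact_force: [-0.7, -0.4, 0.2]
width: 0.992
gripper_force: 0.0
```

```bash
python3 - <<'E'
from h import *
import pickle
print(sense()["tcp_pos"])
f=grab_frame("wrist");pickle.dump(f,open("w12.pkl","wb"));im=f["image"][:,:,::-1];cv2.imwrite("pics/w12.png",im)
pr=proj(f,[[497,-200,42],[465,-348,60],B(-131,-42,91)]);print(pr)
x0=int(pr[:2,0].min())-60;y0=int(pr[:2,1].min())-55;x0=max(x0,0);y0=max(y0,0)
crop=im[y0:y0+145,x0:x0+260];print("crop origin",x0,y0,crop.shape)
o=np.zeros((600,800,3),np.uint8);c=cv2.resize(crop,None,fx=3,fy=3,interpolation=cv2.INTER_CUBIC);o[:min(435,c.shape[0]),:c.shape[1]]=c[:435]
t=grab_frame("top")["image"][:,:,::-1];o[440:600,:640]=cv2.resize(t[205:275,190:470],(640,160),interpolation=cv2.INTER_CUBIC)
cv2.imwrite("pics/c12.png",o)
E
```

```text
[ 416.87969587 -229.24971191  244.51809154]
[[348.09978642 280.14068312]
 [207.45067287 263.95926779]
 [532.25474865 290.93714973]]
crop origin 147 208 (145, 260, 3)
```

View pics/c12.png

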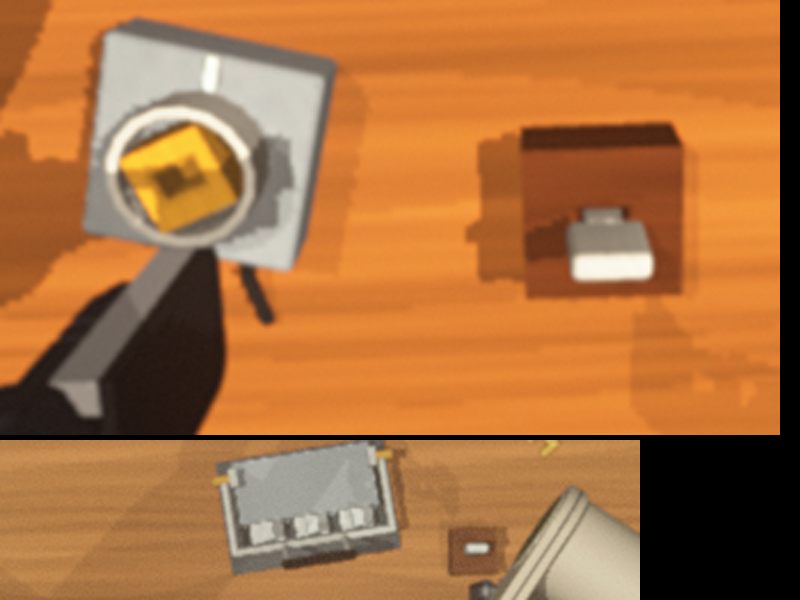

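The top inset shows the clamp down in front of the three lugs. In the crop the key bow's top face spans (570,253)–(654,280), the switch's cylinder ring centres at (182,177), and the white tick is at (211,73). Working out positions now.

```bash
python3 - <<'E'
from h import *
import pickle
f=pickle.load(open("w12.pkl","rb"))
U=lambda u,v,z:unproj(f,147+u/3,208+v/3,z)
k=np.array([U(u,v,80) for u,v in((570,253),(652,250),(654,278),(572,282))])[:,:2]
print("key",k.mean(0).round(1),np.linalg.norm((k[1]+k[2]-k[0]-k[3])/2),np.linalg.norm((k[2]+k[3]-k[0]-k[1])/2),"long ang",np.arctan2(*((k[1]+k[2]-k[0]-k[3])[::-1])))
k=np.array([U(u,v,42) for u,v in((523,149),(682,149),(682,296),(527,298))])[:,:2];print("stand",k.mean(0).round(1),np.ptp(k,axis=0))
print("bow base",U(603,222,48).round(1))
print("blade top-edge",U(583,209,48),U(626,209,48))
k=np.array([U(u,v,42) for u,v in((105,35),(329,75),(292,270),(84,230))])[:,:2]
e1=k[1]-k[0];e2=k[2]-k[3];e3=k[3]-k[0];e4=k[2]-k[1]
print("box",k.round(1).tolist(),k.mean(0).round(1),[np.linalg.norm(e).round(1) for e in(e1,e2,e3,e4)],"yaw",[np.arctan2(-e[0],e[1]).round(3) for e in(e1,e2)],[np.arctan2(e[1],e[0]).round(3) for e in(e3,e4)])
# ring top, outer 52mm
print("ring top",U(182,177,66).round(1),"L,R",U(105,170,66).round(1),U(257,180,66).round(1),"T,B",U(185,103,66).round(1),U(182,248,66).round(1))
print("tick",U(211,73,42).round(1))
b=[U(u,v,66) for u,v in((120,172),(192,123),(243,193),(163,232))];b=np.array(b)[:,:2]
print("brass ctr",b.mean(0),[np.arctan2(*(b[j]-b[i])[::-1]).round(3) for i,j in((0,1),(3,2),(1,2),(0,3))],[np.linalg.norm(b[j]-b[i]).round(1) for i,j in((0,1),(1,2))])
E
```

```text
key [ 498.8 -200.3] 27.625232874547116 10.527997054389186 long ang 1.576617986398169
stand [ 500.3 -200. ] [61.74238392 59.188886  ]
bow base [ 496.6 -200.6   48. ]
blade top-edge [ 491.213809   -207.82336622   48.        ] [ 491.85885398 -192.09980064   48.        ]
box [[420.5, -375.1], [438.3, -297.3], [514.0, -318.3], [494.4, -394.2]] [ 466.8 -346.2] [np.float64(79.8), np.float64(78.4), np.float64(76.3), np.float64(78.5)] yaw [np.float64(-0.226), np.float64(-0.253)] [np.float64(-0.254), np.float64(-0.271)]
ring top [ 466.2 -346.    66. ] L,R [ 462.6 -371.9   66. ] [ 468.4 -320.4   66. ] T,B [ 439.9 -341.5   66. ] [ 492.5 -349.4   66. ]
tick [ 435.9 -339.4   42. ]
brass ctr [ 467.42118185 -346.99627344] [np.float64(2.122), np.float64(1.995), np.float64(0.504), np.float64(0.473)] [np.float64(31.5), np.float64(29.6)]
```

```bash
python3 - <<'E'
from h import *
rel([445,-346,115],y_axis=1.53)
E
```

```text
shift [-0.0326 -0.1155  0.1299] turn [ 0.0003 -0.0004  0.0015]
```

Request:
{"op": "carry_out", "data": {"series": [[-0.03, -0.05, 0.04, 0, 0, 0, 0.085], [-0.032, -0.1155, 0.08, 0, 0, 0, 0.085], [-0.032, -0.1155, 0.129, 0, 0, 0, 0.085], [-0.032, -0.1155, 0.129, 0, 0, 0, 0.085], [-0.032, -0.1155, 0.129, 0, 0, 0, 0.085], [-0.032, -0.1155, 0.129, 0, 0, 0, 0.085]]}}

```text
time_s: 40.2
tcp_pos: [446.6, -346.7, 119.6]
ee_rot: [0.002, 0.018, 1.0, -0.002]
contact_force: [0.1, -0.4, 0.2]
width: 0.995
gripper_force: 0.0
```

```bash
python3 - <<'E'
from h import *
import pickle
print(sense()["tcp_pos"])
f=grab_frame("wrist");f=grab_frame("wrist");pickle.dump(f,open("w13.pkl","wb"));im=f["image"][:,:,::-1];cv2.imwrite("pics/w13.png",im)
pr=proj(f,[[466.5,-346.2,66]])[0];print(pr)
u,v=pr.astype(int);c=im[v-50:v+50,u-66:u+66];print(u-66,v-50)
cv2.imwrite("pics/c13.png",cv2.resize(c,None,fx=6,fy=6,interpolation=cv2.INTER_CUBIC))
E
```

```text
[ 446.59367675 -346.66636678  119.56344055]
[320.89881291 285.72818248]
254 235
```

View pics/c13.png

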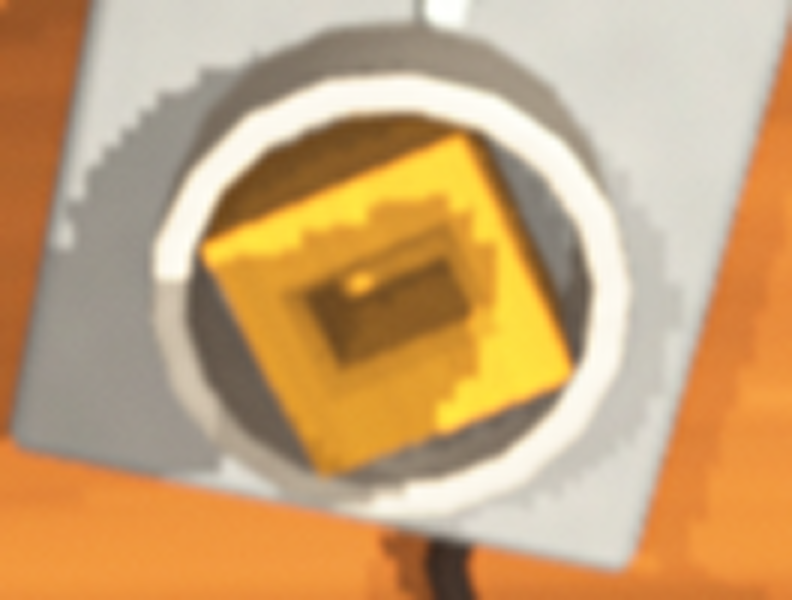

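```bash
python3 - <<'E'
from h import *
import pickle
f=pickle.load(open("w13.pkl","rb"))
U=lambda u,v,z:unproj(f,254+u/6,235+v/6,z)[:2]
b=np.array([U(*c,66) for c in((203,245),(462,135),(572,375),(325,475))])
print("brass",b.mean(0).round(1),[np.arctan2(*(b[j]-b[i])[::-1]).round(3) for i,j in((1,0),(2,3))],[(np.arctan2(*(b[j]-b[i])[::-1])-np.pi/2).round(3) for i,j in((1,2),(0,3))],[np.linalg.norm(b[j]-b[i]).round(1) for i,j in((0,1),(1,2),(3,2),(0,3))])
r=np.array([U(*c,66) for c in((153,290),(630,295),(391,73),(391,515))]);print("ring",r[:2].mean(0),r[2:].mean(0),np.linalg.norm(r[0]-r[1]),np.linalg.norm(r[2]-r[3]))
h=np.array([U(*c,64) for c in((308,295),(445,257),(472,310),(343,365))]);print("hole inner",h.mean(0),[np.linalg.norm(h[j]-h[i]).round(1) for i,j in((0,1),(1,2),(3,2),(0,3))])
print("box bottom edge ang",np.arctan2(*(U(625,572,42)-U(15,440,42))[::-1])-np.pi/2, "right",np.arctan2(*(U(625,572,42)-U(780,40,42))[::-1]))
rel([497.5,-200,130],y_axis=0.0)
rel([466.5,-346,130],y_axis=0.0)
E
```

```text
brass [ 467.1 -347.4] [np.float64(-1.182), np.float64(-1.184)] [np.float64(-1.19), np.float64(-1.169)] [np.float64(29.9), np.float64(29.9), np.float64(29.3), np.float64(29.8)]
ring [ 465.09092322 -347.20603037] [ 466.09209038 -347.29338726] 50.741884225416044 50.95305437667372
hole inner [ 467.66299863 -347.27006056] [np.float64(15.3), np.float64(6.8), np.float64(15.4), np.float64(9.0)]
box bottom edge ang -0.2721638108472333 right -0.25876147271173944
shift [-0.0459  0.1482 -0.0112] turn [3.0000e-04 4.9000e-03 1.5349e+00]
shift [-0.0202  0.0012 -0.0108] turn [3.0000e-04 4.9000e-03 1.5349e+00]
```

Request:
{"op": "carry_out", "data": {"series": [[0, 0.02, -0.03, 0, 0, 0.18, 0.045], [-0.01, 0.06, -0.03, 0, 0, 0.36, 0.045], [-0.03, 0.1, -0.03, 0, 0, 0.54, 0.045], [-0.046, 0.148, -0.03, 0, 0, 0.72, 0.045], [-0.046, 0.148, -0.03, 0, 0, 0.9, 0.045], [-0.046, 0.148, -0.03, 0, 0, 1.08, 0.045], [-0.046, 0.148, -0.03, 0, 0, 1.26, 0.045], [-0.046, 0.148, -0.03, 0, 0, 1.44, 0.045]]}}

```text
time_s: 41.3
tcp_pos: [497.0, -199.6, 148.0]
ee_rot: [0.001, 0.675, 0.738, 0.0]
contact_force: [-0.4, -0.5, 0.8]
width: 0.523
gripper_force: 0.0
```

Request:
{"op": "carry_out", "data": {"series": [[0, 0, 0.01, 0, 0, 0.09, 0.045], [0, 0, 0.01, 0, 0, 0.09, 0.045], [0, 0, 0.01, 0, 0, 0.09, 0.045]]}}

```text
time_s: 41.68
tcp_pos: [496.7, -199.9, 137.4]
ee_rot: [0.001, 0.705, 0.709, 0.0]
contact_force: [0.1, -0.0, 0.3]
width: 0.526
gripper_force: 0.0
```

```bash
python3 - <<'E'
from h import *
s=sense();print(s["tcp_pos"],s["ee_rot"],s["qpos"].round(2))
rel([498,-200.3,50],y_axis=0.006)
f=grab_frame("wrist");cv2.imwrite("pics/w14.png",f["image"][:,:,::-1])
E
```

```text
[ 496.7056729  -199.85997073  137.3507281 ] [6.79627781e-04 7.04779822e-01 7.09425749e-01 2.17841051e-04] [-0.48  0.02  1.78  0.    1.34 -0.48]
shift [-0.0004  0.0012  0.0874] turn [0.0013 0.0007 0.0006]
```

Request:
{"op": "carry_out", "data": {"series": [[0, 0.001, 0.03, 0, 0, 0, 0.045], [0, 0.001, 0.06, 0, 0, 0, 0.045], [0, 0.001, 0.08, 0, 0, 0, 0.045], [0, 0.001, 0.087, 0, 0, 0, 0.045], [0, 0.001, 0.087, 0, 0, 0, 0.045]]}}

```text
time_s: 42.35
tcp_pos: [497.4, -199.9, 49.6]
ee_rot: [-0.0, 0.705, 0.709, -0.0]
contact_force: [-0.3, 0.1, 1.0]
width: 0.526
gripper_force: 0.0
```

Request:
{"op": "carry_out", "data": {"series": [[0, 0, 0, 0, 0, 0, 0.005], [0, 0, 0, 0, 0, 0, 0.005], [0, 0, 0, 0, 0, 0, 0.005], [0, 0, 0, 0, 0, 0, 0.005], [0, 0, 0, 0, 0, 0, 0.005], [0, 0, 0, 0, 0, 0, 0.005]], "squeeze": 60}}

```text
time_s: 43.1
tcp_pos: [498.0, -200.2, 50.5]
ee_rot: [0.001, 0.706, 0.709, 0.0]
contact_force: [-0.8, 0.9, 6.0]
width: 0.108
gripper_force: 59.3
```

```bash
python3 - <<'E'
from h import *
s=sense();print(s["tcp_pos"],s["ee_rot"],s["contact_force"],s["width"])
f=grab_frame("wrist");cv2.imwrite("pics/w15.png",f["image"][:,:,::-1]);im=f["image"]
# key bow visible between pads: print bright extents near column of tcp
g=cv2.cvtColor(im,cv2.COLOR_RGB2HSV);m=(g[:,:,1]<60)&(g[:,:,2]>130)
for r in range(230,330,8):
    x=np.nonzero(m[r,270:370])[0];print(r,(x[[0,-1]]+270) if len(x) else None)
print(proj(f,[[498,-200,80],[498,-186,80],[498,-214,80]]).round(1).tolist())
E
```

```text
[ 497.98164037 -200.24902128   50.52401199] [8.35883889e-04 7.05589612e-01 7.08620172e-01 2.29390551e-04] [-0.79117964  0.94546835  5.96770886] 0.10756361365776172
230 None
238 None
246 None
254 None
262 None
270 None
278 [296 343]
286 [294 345]
294 [292 347]
302 [291 348]
310 [289 350]
318 [299 341]
326 [309 331]
[[316.3, 330.4], [316.3, 297.0], [316.2, 361.9]]
```

Request:
{"op": "carry_out", "data": {"series": [[0, 0, -0.02, 0, 0, 0, 0.005], [0, 0, -0.04, 0, 0, 0, 0.005], [0, 0, -0.065, 0, 0, 0, 0.005], [0, 0, -0.076, 0, 0, 0, 0.005], [0, 0, -0.076, 0, 0, 0, 0.005]]}}

```text
time_s: 43.78
tcp_pos: [497.9, -200.2, 126.1]
ee_rot: [0.001, 0.706, 0.709, 0.0]
contact_force: [0.8, -0.5, -0.7]
width: 0.106
gripper_force: 59.8
```

```bash
python3 - <<'E'
from h import *
s=sense();print(s["tcp_pos"],s["contact_force"],s["width"])
rel([466.6,-347.3,125],y_axis=0.39)
E
```

```text
[ 497.85682943 -200.1523784   126.06233531] [ 0.77480804 -0.53379416 -0.65965124] 0.105968305907394
shift [-0.147  -0.0319  0.0011] turn [ 0.0015  0.0012 -0.3858]
```

Request:
{"op": "carry_out", "data": {"series": [[-0.05, -0.01, 0, 0, 0, -0.15, 0.005], [-0.1, -0.02, 0, 0, 0, -0.3, 0.005], [-0.147, -0.032, 0, 0, 0, -0.386, 0.005], [-0.147, -0.032, 0, 0, 0, -0.386, 0.005], [-0.147, -0.032, 0, 0, 0, -0.386, 0.005], [-0.147, -0.032, 0, 0, 0, -0.386, 0.005], [-0.147, -0.032, 0, 0, 0, -0.386, 0.005]]}}

```text
time_s: 44.65
tcp_pos: [466.3, -345.9, 125.2]
ee_rot: [-0.0, 0.556, 0.831, 0.0]
contact_force: [-0.1, -0.9, -0.9]
width: 0.107
gripper_force: 59.9
```

```bash
python3 - <<'E'
from h import *
s=sense();print(s["tcp_pos"],s["qd"].round(3))
rel([466.6,-347.3,100],y_axis=0.39)
f=grab_frame("wrist");cv2.imwrite("pics/w16.png",f["image"][:,:,::-1])
print(s["qpos"].round(2))
E
```

```text
[ 466.26189429 -345.92648377  125.16887818] [-0.003 -0.001 -0.004 -0.001 -0.001 -0.004]
shift [-0.0014 -0.0002  0.0252] turn [ 0.     -0.0003  0.0014]
[-0.73  0.15  1.66  0.    1.33 -1.12]
```

Request:
{"op": "carry_out", "data": {"series": [[-0.0014, 0, 0.015, 0, 0, 0, 0.005], [-0.0014, 0, 0.025, 0, 0, 0, 0.005], [-0.0014, 0, 0.029, 0, 0, 0, 0.005], [-0.0014, 0, 0.031, 0, 0, 0, 0.005], [-0.0014, 0, 0.033, 0, 0, 0, 0.005], [-0.0014, 0, 0.035, 0, 0, 0, 0.005], [-0.0014, 0, 0.035, 0, 0, 0, 0.005]]}}

```text
time_s: 45.58
tcp_pos: [466.4, -348.3, 90.3]
ee_rot: [0.0, 0.557, 0.831, -0.0]
contact_force: [-0.7, -0.6, 0.1]
width: 0.106
gripper_force: 59.8
```

```bash
python3 - <<'E'
from h import *
s=sense();print(s["tcp_pos"],s["contact_force"],s["wrist_torque"].round(2))
rel([466.6,-347.3,72.5],y_axis=0.39)
E
```

```text
[ 466.44073706 -348.34883616   90.3249109 ] [-0.69072024 -0.62426005  0.07653406] [-0.01  0.03  0.05]
shift [0.0009 0.0005 0.0178] turn [0.     0.0002 0.0002]
```

Request:
{"op": "carry_out", "data": {"series": [[0.0005, 0.0002, 0.004, 0, 0, 0, 0.005], [0.0005, 0.0002, 0.008, 0, 0, 0, 0.005], [0.0005, 0.0002, 0.011, 0, 0, 0, 0.005], [0.0005, 0.0002, 0.013, 0, 0, 0, 0.005], [0.0005, 0.0002, 0.015, 0, 0, 0, 0.005], [0.0005, 0.0002, 0.015, 0, 0, 0, 0.005]]}}

```text
time_s: 46.32
tcp_pos: [466.3, -347.7, 75.1]
ee_rot: [-0.0, 0.557, 0.831, -0.0]
contact_force: [0.1, -0.1, -0.8]
width: 0.111
gripper_force: 59.9
```

Free-sliding, so pushing to the bottom.

Request:
{"op": "carry_out", "data": {"series": [[0, 0, 0.001, 0, 0, 0, 0.005], [0, 0, 0.002, 0, 0, 0, 0.005], [0, 0, 0.003, 0, 0, 0, 0.005], [0, 0, 0.004, 0, 0, 0, 0.005], [0, 0, 0.005, 0, 0, 0, 0.005], [0, 0, 0.005, 0, 0, 0, 0.005]]}}

```text
time_s: 47.08
tcp_pos: [466.7, -348.0, 72.4]
ee_rot: [0.0, 0.557, 0.831, -0.0]
contact_force: [-6.3, 4.8, 16.5]
width: 0.105
gripper_force: 62.5
```

Request:
{"op": "carry_out", "data": {"series": [[0, 0, -0.002, 0, 0, 0.09, 0.005], [0, 0, -0.002, 0, 0, 0.18, 0.005], [0, 0, -0.002, 0, 0, 0.27, 0.005], [0, 0, -0.002, 0, 0, 0.36, 0.005], [0, 0, -0.002, 0, 0, 0.45, 0.005], [0, 0, -0.002, 0, 0, 0.54, 0.005], [0, 0, -0.002, 0, 0, 0.63, 0.005], [0, 0, -0.002, 0, 0, 0.72, 0.005]], "squeeze": 90}}

```text
time_s: 48.08
tcp_pos: [466.1, -347.9, 72.6]
ee_rot: [-0.0, 0.814, 0.58, -0.0]
contact_force: [-2.9, 0.8, 3.0]
width: 0.1
gripper_force: 88.4
```

Request:
{"op": "carry_out", "data": {"series": [[0, 0, 0, 0, 0, 0.09, 0.005], [0, 0, 0, 0, 0, 0.18, 0.005], [0, 0, 0, 0, 0, 0.27, 0.005], [0, 0, 0, 0, 0, 0.36, 0.005], [0, 0, 0, 0, 0, 0.45, 0.005], [0, 0, 0, 0, 0, 0.53, 0.005], [0, 0, 0, 0, 0, 0.56, 0.005], [0, 0, 0, 0, 0, 0.56, 0.005]]}}

```text
time_s: 49.08
tcp_pos: [466.3, -348.0, 72.6]
ee_rot: [0.0, 0.942, 0.334, -0.0]
contact_force: [-3.6, 0.6, 4.2]
width: 0.096
gripper_force: 88.2
```

```bash
python3 - <<'E'
from h import *
s=sense();print(s["tcp_pos"],s["contact_force"],s["wrist_torque"].round(2))
y=rot().apply([0,1,0]);print(np.arctan2(y[1],y[0])-.391)
E
```

```text
[ 466.25022003 -348.01693434   72.60202942] [-3.58628164  0.56231554  4.15314225] [0.02 0.7  0.06]
-1.279937499785134
```

Request:
{"op": "carry_out", "data": {"series": [[0, 0, 0, 0, 0, 0.06, 0.005], [0, 0, 0, 0, 0, 0.12, 0.005], [0, 0, 0, 0, 0, 0.16, 0.005], [0, 0, 0, 0, 0, 0.2, 0.005], [0, 0, 0, 0, 0, 0.2, 0.005]]}}

```text
time_s: 49.7
tcp_pos: [466.3, -348.0, 72.6]
ee_rot: [0.0, 0.971, 0.239, -0.0]
contact_force: [-3.6, 0.0, 5.1]
width: 0.099
gripper_force: 88.4
```

```bash
python3 - <<'E'
from h import *
s=sense();print(s["tcp_pos"],s["contact_force"],s["wrist_torque"].round(2))
y=rot().apply([0,1,0]);print(np.arctan2(y[1],y[0])-.391)
E
```

```text
[ 466.33552389 -348.0253347    72.59120009] [-3.64525288  0.01451509  5.10711751] [-0.12  0.72  0.01]
-1.4795419708131572
```

Request:
{"op": "carry_out", "data": {"series": [[0, 0, 0, 0, 0, 0.05, 0.005], [0, 0, 0, 0, 0, 0.1, 0.005], [0, 0, 0, 0, 0, 0.15, 0.005], [0, 0, 0, 0, 0, 0.15, 0.005]]}}

```text
time_s: 50.2
tcp_pos: [466.8, -347.7, 72.6]
ee_rot: [0.0, 0.986, 0.166, 0.0]
contact_force: [-1.5, 1.3, 5.7]
width: 0.098
gripper_force: 88.6
```

```bash
python3 - <<'E'
from h import *
s=sense();print(s["tcp_pos"],s["contact_force"],s["wrist_torque"].round(2),s["joint_torque"].round(2))
y=rot().apply([0,1,0]);print(np.arctan2(y[1],y[0])-.391)
f=grab_frame("wrist");cv2.imwrite("pics/w17.png",f["image"][:,:,::-1])
t=grab_frame("top");cv2.imwrite("pics/t17.png",t["image"][:,:,::-1])
# brass edges in wrist frame
g=cv2.cvtColor(f["image"],cv2.COLOR_RGB2HSV);m=((g[:,:,0]>18)&(g[:,:,0]<28)&(g[:,:,1]>150)&(g[:,:,2]>100)).astype(np.uint8)
n,l,st,c=cv2.connectedComponentsWithStats(m)
for i in range(1,n):
    if st[i,4]>150:
        r=cv2.minAreaRect(np.argwhere(l==i)[:,::-1].astype(np.float32));print(st[i],c[i].round(),r)
print(proj(f,[[466.6,-347.3,66]]))
E
```

```text
[ 466.80053589 -347.70870244   72.61573305] [-1.47309536  1.26181504  5.70808925] [0.2  0.26 0.47] [ -0.27 -54.29 -44.23   0.26  -0.66   0.96]
-1.6286562102945927
[282 260  45  28 387] [299. 273.] ((305.9000244140625, 274.20001220703125), (16.127614974975586, 47.11793899536133), 71.56504821777344)
[[318.5139067 292.8950212]]
```

Request:
{"op": "carry_out", "data": {"series": [[0, 0, 0, 0, 0, 0.04, 0.005], [0, 0, 0, 0, 0, 0.08, 0.005], [0, 0, 0, 0, 0, 0.1, 0.005], [0, 0, 0, 0, 0, 0.1, 0.005]]}}

```text
time_s: 50.8
tcp_pos: [466.8, -347.8, 72.6]
ee_rot: [0.0, 0.993, 0.117, 0.0]
contact_force: [-1.9, 0.5, 4.3]
width: 0.102
gripper_force: 90.5
```

```bash
python3 - <<'E'
from h import *
s=sense();print(s["tcp_pos"],s["contact_force"],s["wrist_torque"].round(2),s["joint_torque"].round(2))
y=rot().apply([0,1,0]);print(np.arctan2(y[1],y[0])-.391)
im=grab_frame("wrist");import pickle;pickle.dump(im,open("w18.pkl","wb"));im=im["image"][:,:,::-1]
cv2.imwrite("pics/w18.png",im)
# print brass corner candidates via contour approx
g=cv2.cvtColor(im,cv2.COLOR_BGR2HSV);m=((g[:,:,0]>14)&(g[:,:,0]<30)&(g[:,:,1]>150)&(g[:,:,2]>70)).astype(np.uint8);m[:230]=0;m[340:]=0;m[:,:250]=0;m[:,400:]=0
cs,_=cv2.findContours(m,cv2.RETR_EXTERNAL,cv2.CHAIN_APPROX_NONE)
for c in cs:
    if cv2.contourArea(c)>60:print(cv2.contourArea(c),cv2.approxPolyDP(c,2.5,True)[:,0].tolist())
E
```

```text
[ 466.82388695 -347.76371524   72.61986254] [-1.93103698  0.45362993  4.32088534] [0.17 0.24 1.07] [ -0.79 -54.25 -44.12   0.55  -0.58   1.32]
-1.7273965871722847
305.0 [[379, 313], [378, 326], [395, 330], [399, 316]]
150.5 [[250, 311], [252, 330], [261, 326], [263, 318]]
1447.0 [[279, 278], [284, 288], [293, 288], [296, 277], [307, 277], [311, 270], [325, 269], [331, 277], [342, 276], [347, 288], [353, 287], [339, 254], [332, 250], [316, 249], [290, 260]]
```

Request:
{"op": "carry_out", "data": {"series": [[0, 0, 0, 0, 0, -0.06, 0.005], [0, 0, 0, 0, 0, -0.06, 0.045], [0, 0, 0, 0, 0, -0.06, 0.045], [0, 0, 0, 0, 0, -0.06, 0.045], [0, 0, 0, 0, 0, -0.06, 0.045], [0, 0, -0.03, 0, 0, -0.06, 0.045], [0, 0, -0.08, 0, 0, -0.06, 0.045], [0, 0, -0.12, 0, 0, -0.06, 0.045]]}}

```text
time_s: 51.85
tcp_pos: [466.6, -347.9, 194.2]
ee_rot: [0.0, 0.989, 0.145, 0.0]
contact_force: [1.0, -1.0, 0.8]
width: 0.526
gripper_force: 0.0
```

```bash
python3 - <<'E'
from h import *
s=sense();print(s["tcp_pos"],s["contact_force"],s["qpos"].round(2))
y=rot().apply([0,1,0]);print(np.arctan2(y[1],y[0]))
rel([430,-350,200],y_axis=np.pi/2)
E
```

```text
[ 466.58867951 -347.88730954  194.23538573] [ 0.96072849 -0.99449886  0.82565042] [-0.73  0.1   1.59  0.    1.45  0.55]
-1.2799306443815999
shift [-0.0357 -0.0085 -0.0058] turn [ 0.0008 -0.0007  0.2909]
```

```bash
python3 - <<'E'
from h import *
f=grab_frame("wrist");im=f["image"][:,:,::-1].copy();cv2.imwrite("pics/w19.png",im)
g=cv2.cvtColor(im,cv2.COLOR_BGR2HSV)
c0=np.array([466.6,-347.3])
def quad(th,lx,ly,z,cc):
    d=np.array([np.cos(th),np.sin(th)]);n=np.array([-d[1],d[0]])
    return proj(f,[np.r_[cc+s*lx/2*d+t*ly/2*n,z] for s,t in((-1,-1),(-1,1),(1,1),(1,-1))])
u,v=proj(f,[np.r_[c0,66]])[0];print(u,v)
yy,xx=np.mgrid[:480,:640];near=(xx-u)**2+(yy-v)**2<45**2
brass=((g[:,:,0]>16)&(g[:,:,0]<30)&(g[:,:,1]>140)&near)
print("brass px",brass.sum())
def fit(mask,lx,ly,z,angs,allowed=None):
    best=[]
    for t in angs:
        for dx in np.arange(-4,4.1,1):
            for dy in np.arange(-4,4.1,1):
                m=np.zeros((480,640),np.uint8);cv2.fillPoly(m,[np.round(quad(t,lx,ly,z,c0+[dx,dy])*16).astype(int)],1,shift=4)
                m=m>0;best.append(((mask&m).sum()/((mask|m).sum()),round(t+2.48,3),dx,dy))
    best.sort(reverse=True);return best[:4]
print("brass (offset of angle from expected ON; OFF would be -0.27 mod pi/2)",fit(brass,29.8,29.8,66,-2.48+np.arange(-.78,.79,.06)))
gray=(g[:,:,1]<60)&(g[:,:,2]>60)&near
print("key gray",gray.sum())
cols=im[int(v)-30:int(v)+31:6,int(u)-36:int(u)+37:6];
for r in cols: print(" ".join("%02x%02x%02x"%tuple(p[::-1]) for p in r))
E
```

```text
318.62691803003537 230.57132517166653
brass px 841
brass (offset of angle from expected ON; OFF would be -0.27 mod pi/2) [(np.float64(0.5909433962264151), np.float64(0.0), np.float64(1.0), np.float64(0.0)), (np.float64(0.5837070254110612), np.float64(0.0), np.float64(1.0), np.float64(1.0)), (np.float64(0.581670362158167), np.float64(0.06), np.float64(1.0), np.float64(0.0)), (np.float64(0.5803834808259587), np.float64(0.0), np.float64(2.0), np.float64(1.0))]
key gray 4564
d8aa8f d8d3c8 d5d1c8 dbd7ce aba293 a59884 f2ead3 cabca6 867a69 b0aba2 98938b bbb7af e4e0d6
e8e6dd d6d3c9 d8d5ca dfd2ba fbf7ec b6ab9b b0a798 b89467 faf5e8 fdf9ed 8a857c a9a49b a7a399
e7e4dc d7d4c9 d3ccba f9f2e1 886e54 986427 e0982e ffe342 ffe440 b1aba0 e0d3bd a6a29a a6a199
e7e4db d9d6cb fffffa b47628 ffd73f dba86b 827567 e6a034 e6a434 908b83 999284 a7a195 a6a298
e8e6df eae7e0 deceb7 ffe642 ffe744 ac9f8d d1c3ad ae7a3a eaa937 c18539 8a867d d7c9b3 a6a299
e7e6dd eae8df aa9884 ffcc5f fee444 fefdf9 fefcf5 8c7760 e8a636 e9a535 837e76 dbceb7 a4a197
e5e2d9 e5e3da dccab3 8f847b fee647 f9f3e8 fefdf7 bcad9a d2902f eaaa36 775f4a d4c7b2 a7a298
e7e5dc e9e7de fefcf4 776a5a ffe54b fce38b fefdf7 efe8d0 e8a433 e2a347 b29b81 a69f96 bebab1
e4e0d4 e8e6de ebe7df fcf7eb a9825d fee446 fefdf9 fcf7eb 938674 c7baa3 faf4e9 e4e2d7 a88f7e
f39a42 e9b188 e6e5dc fefffd fdfaf0 ece3ca fefdf7 fdfaf1 fefbf1 f6f2e7 e4e2d9 d4d1c6 a65d2a
f09744 ef9642 f19946 f5efda e5e4da e7e4db ebe7dc e8e4d8 e4e2d8 e3dfd6 e4dfd5 ae6434 d07735
```

```bash
python3 - <<'E'
from h import *
f=grab_frame("wrist");im=f["image"];w=(im.min(2)>236)
c0=np.array([467,-347.3])
def quad(th,lx,ly,z,cc):
    d=np.array([np.cos(th),np.sin(th)]);n=np.array([-d[1],d[0]])
    return proj(f,[np.r_[cc+s*lx/2*d+t*ly/2*n,z] for s,t in((-1,-1),(-1,1),(1,1),(1,-1))])
r=[]
for z in range(96,120,3):
  for t in np.arange(-.3,.5,.1):
    for dx in range(-3,4):
      for dy in range(-3,4):
        m=np.zeros((480,640),np.uint8);q=quad(-2.48-t,28,10,z,c0+[dx,dy]);cv2.fillPoly(m,[np.round(q*16).astype(int)],1,shift=4)
        M=cv2.dilate(m,np.ones((5,5)))>0;ring=M&(m==0);r.append((w[m>0].mean()-w[ring].mean(),z,round(-t,2),dx,dy))
r.sort(reverse=True);print(r[:4])
t=grab_frame("top");o=t["image"][200:275,270:380,::-1];old=cv2.imread("pics/c12.png")[440:600,:640]
new=cv2.resize(t["image"][205:275,190:470,::-1],(640,160),interpolation=cv2.INTER_CUBIC)
d=np.abs(new.astype(int)-old)[:,200:410].max(2);print("block region diff px>60:",(d>60).sum(), "of",d.size)
E
```

```text
[(np.float64(0.5275735294117647), 96, np.float64(-0.3), 0, 1), (np.float64(0.5142679900744417), 96, np.float64(-0.2), -1, 1), (np.float64(0.5136569241475296), 96, np.float64(-0.4), -1, 0), (np.float64(0.5134143467869525), 96, np.float64(-0.2), -2, 1)]
block region diff px>60: 0 of 33600
```

```bash
python3 -c "
from bench import *
print(job_done())"
```

```text
the job is handed in; nothing more can be done
None
```

The job is handed in at about 52 s: three plates are home in their own slots, the clamp is down in front of their lugs, and the key stands fully in the switch, turned clockwise to the stop; I did not touch the bystanders or the yellow look-alikes.

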